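# Load the slim cell into the waffle timer

### The job

Put the slimmer of the two cells from the rack into the waffle timer's open battery bay: press its flat end against the coil spring with the button end raised, then roll the button end down past the retaining lip and let go, so that the cell lies fully down in its bay, held between the spring and the wall under the lip. Leave the fat cell in the rack and the breakfast things where they are.

Things in the scene. Friction and masses are not known exactly. Their poses are not given: they have to be found in the camera images.
- slim_cell_center (a point): centre of the slim cell to be loaded: grey cylinder 21 mm in diameter, 70 mm long overall, 50 to 95 g. Its x axis runs along the cylinder to the button end (35 mm from the centre; the last 2 mm is a round button 9.5 mm across); the flat end is 35 mm the other way. It lies level in one of the rack's two places.
- slim_cell_nub (a point): tip of the slim cell's button, on its axis, 35 mm from its centre; moves with the cell
- fat_cell_center (a point): centre of the fat cell, which stays in the rack: grey cylinder 27 mm in diameter, 66 mm long, with a like button
- rack: fixed black plastic rack, base 76 x 130 x 5 mm, origin under its centre. Cells lie along its x axis, button to +x, in two places 33 mm either side of its centre along y, on V saddles 6 mm thick, 26 mm high, 27 mm either side of the centre along x: the middle 48 mm of a cell is free at both sides down to the base. The slim cell's axis is 27 mm over the table.
- bay: the timer's battery bay. Origin: middle of its floor. x: up the slope (20 degrees from level) from spring to lip; y: across, level; z: square off the sloping top. The floor is a strip 14 mm wide at z=0, 10 mm above the case's top, so fingers may go down beside the cell to z=-9 mm. A seated slim cell lies along x, button on the end wall, centre at x=-3, z=10.5 mm.
- spring (a joint): travel of the sprung contact, a steel disc 14 mm across on a coil spring, centred at z=10.5 mm of the bay: 0 when free (face at x=-32 mm of the bay), grows to 0.019 m as it is pressed to -x. 2 N to start, 0.4 N more per mm (7 N at 13 mm). Reads 0.006 with the cell seated; a cell lying flat clears the lip at 0.010 or more.
- honey_jar: bystander: glass jar with a dark lid, 65 mm wide, 86 mm high, origin under its centre
- white_mug: bystander: white mug, 96 mm high, origin under its centre
- salt_shaker: bystander: shaker with a metal top, 44 mm wide, 90 mm high, origin under its centre
- jam_tub: bystander: small portion tub, 37 x 50 x 16 mm, origin under its centre
- tea_spoon: bystander: teaspoon 130 mm long, origin under its centre
- tongs: bystander: tongs 244 mm long lying on the table, origin under their centre
- timer: fixed waffle timer: grey wedge-shaped case 100 mm wide, about 170 mm long, 11 mm high at the low end and 69 mm at the high end, its top sloping 20 degrees with the low end to the left and towards the robot; small display and two keys on the high end, open battery bay in the middle. Origin on the table under the bay; x level, towards the high end.
- lip_edge (a point): upper free edge of the retaining lip, at x=28, z=25.5 mm in the bay's frame (same axes). The lip is 3 mm thick, 20 mm wide (y) and juts 4 mm from the end wall, whose face is at x=32 mm. Four side cheeks keep the cell in line: gap between them 24 mm, 4 mm thick, tops at z=8 mm, at x=-33 to -24 and x=19 to 27 mm of the bay.
- spring_wall (a point): upper edge of the face of the wall behind the coil spring, at x=-54, z=18 mm in the bay's frame (same axes); the wall is 34 mm wide
Not all that is in view belongs to the job. Leave any red look-alike of the part that bears slim_cell_center alone.

How it is judged (in metres and radians):
On the way:
1. the cell's flat end presses the spring in while its button end is still raised above the lip (value of joint spring above 0.004 m and z of slim_cell_nub in the frame of bay above 0.022 m and x of slim_cell_nub in the frame of bay above 0.005 m), for 0.05 s.
At the end, for the whole second after the job is handed in: The slim cell lies in the bay along its axis (within 0.06 rad), down on the floor (centre and button tip within 2 mm of 10.5 mm above it), button against the end wall under the lip (within 2.5 mm), spring held in by 4 to 8 mm, at rest and released; the fat cell is within 20 mm of where it lay (value of joint spring between 0.004 and 0.008 m and angle between the x axis of slim_cell_center and the x axis of bay, either way round below 0.06 rad and x of slim_cell_nub in the frame of bay above 0.0295 m and z of each of slim_cell_nub, slim_cell_center in the frame of bay below 0.0125 m and z of slim_cell_center in the frame of bay above 0.008 m and linear speed of slim_cell below 0.01 m/s and distance of fat_cell_center from where it was at the start of the episode below 0.02 m); the robot touches nothing.
It fails at once if the fat cell is moved by more than 30 mm (distance of fat_cell_center from where it was at the start of the episode above 0.03 m).
It fails at once if a breakfast thing is moved by more than 40 mm (distance of any of honey_jar, white_mug, salt_shaker, jam_tub, tea_spoon, tongs from where it was at the start of the episode above 0.04 m).
It also fails if it takes over 35 s, if anything falls off the work surface, if the arm or the gripper's body presses on something with over 40 N, if the wrist force passes 120 N, or if a joint passes its speed limit or range.

### The arm

A 6-joint arm with a two-finger parallel gripper is mounted at the origin on a cart in front of the work surface, level with it; the furniture and walls round the work are solid. World frame = base frame: x ahead of the robot, y to its left, z up, the work surface at z = 0. Lengths are in m, angles in degrees, forces in N, time in s.
With the tool pointing down it reaches from about 0.35 to 0.875 m from the base axis. Payload 4.2 kg.
Tool frame: the origin (TCP) lies on the centre line of the jaws, within the pads' length; the fingertips stand 19 mm ahead of it and the grasp point (between the pads) is the TCP; x points along the fingers, y is the direction in which the jaws open and shut, and the axes are right-handed (so a half turn about x gives the same grasp; the last joint's range is limited). The gripper opens to 87 mm and grips with 3 to 60 N. Pads are 19 mm wide; open, the fingers measure 117 mm over their backs; the gripper's body (75 mm by 190 mm) begins 51 mm behind the grasp point.
Start: joints at [-56.975, 22.042, 0.453, 0, -68.411, -14.817], TCP at [0.195, -0.594, 0.242] pointing down, gripper open.
Joint ranges: [-179.83, 179.83], [-69.29, 118.12], [-61.27, 80.66], [-181.25, 117.63], [-171.15, -9.14], [-177.46, 177.46]. Speed limits (degrees/s): [159.86, 159.86, 180, 180, 180, 180].

### API

Orientations are given as a 3x3 rotation matrix whose columns are the frame's x, y, z axes.
In Python, from station import * gives the robot as it stands.
- The arm moves only by the shell command python3 -m creep 'ROWS'. ROWS is JSON, a list of rows, each a list of 5 numbers: the opening, from 0 (shut) to 1 (fully open), then the shift along the world's x, y, z in mm, then the turn about the world's z in rad. In form: [[jaw, x, y, z, turn], ...]. A call has exactly 8 rows; each row is the pose to reach, as a shift and turn from the pose measured when the call began; what a row does not reach only later rows make up. A row lasts 1/10 s, in which the tool goes at most 50 mm and 8.59 degrees, less where a joint would pass 70% of its speed; a pose out of reach is approached as far as the arm can. A call with a gripper value outside its range is refused whole. The fingers move at their own pace and stop on an object; the grip force is fixed at half the most. Time passes only in rows, so rows that repeat a pose let the fingers close, or fill a call up. It gives the time, the measured TCP pose, the force and the opening at its end, in the units of the state.
- sense(): the state, without advancing time (a new reading comes with each control period).
- capture(name): name is "side" or "top" or "wrist"; returns a dict with "image" (420x560x3 uint8, blue, green, red), "z_map" (420x560 float32, m along the optical axis (not along the pixel's ray), 0 where there is no reading), "mtx" (3x3 intrinsics, pixels), "eye" and "attitude" of the camera in the world. Camera axes: x right, y up, looking along -z (the intrinsics and any distortion apply to the point x, -y, -z); pixel columns grow to the right and rows downward; lengths in m; the calibration is good to about 2 mm. A picture is of the moment at which its call begins.
- finish_job(): hands the job in, once; it reports no verdict.
Trained networks look in a picture, given as the dict that the camera call returned (one of the last four; its "shot" number tells which), for a name from the list of things; names that differ only in an ending like _2 or _b are one class to them, and where a whole thing is asked for, a point or a joint stands for the part that bears it (a point fixed in the world has none). Each returns a list of dicts, best first, with "confidence" (0 to 1); they miss things now and then, are a little off and sometimes report something else, mostly with a low value. They report only what shows in the picture. A call takes as long as a camera call. They do not tell look-alikes from the thing itself.
- look_for(picture, thing): "box" ([left, top, right, bottom] in pixels, round what is visible of it).
- mark_of(picture, thing): "centre" ([column, row] in pixels: a listed point, or the origin of a listed thing).
The state is a dict: "time_s": time; "joints": joint angles; "joint_velocities": joint speeds; "effort": joint torques, N m; "tcp_pos": TCP position; "ee_rot": TCP orientation; "wrist_force": force on the tool from outside, world axes, zero at the start; "moment": the same for the moment, N m; "gripper_width": opening from 0.0 (shut) to 1.0 (fully open).
Only numpy, scipy, OpenCV 4.12 (cv2) and the standard library are available. Lean on these libraries where they do the work, as an engineer would, in place of code of your own. Each camera call takes 0.05 s, during which the arm holds its last target.

## Working session

There is one attempt and no reset: what is moved stays moved. The work goes in short steps, Python scripts to look and compute and a shell command to move; the robot and the scene stay as the last step left them, time stands still between calls to the robot, and variables do not carry over. Pictures are saved under pics/ and viewed, and the job is handed in when it is done.

```bash
ls; mkdir -p pics; cat > h.py <<'E'
from station import *
import numpy as np, cv2
def px2w(c,u,v,z=None):
    K=np.array(c["mtx"]);R=np.array(c["attitude"]);e=np.array(c["eye"])
    r=np.array([(u-K[0,2])/K[0,0],-(v-K[1,2])/K[1,1],-1.0])
    d=R@r
    if z is None:
        zz=c["z_map"][int(round(v)),int(round(u))]; return e+d*zz
    return e+d*(z-e[2])/d[2]
def w2px(c,p):
    K=np.array(c["mtx"]);R=np.array(c["attitude"]);e=np.array(c["eye"])
    q=R.T@(np.array(p)-e); return K[0,0]*q[0]/-q[2]+K[0,2],K[1,2]-K[1,1]*q[1]/-q[2]
E
python3 - <<'E'
from h import *
s=sense(); print({k:np.round(v,3).tolist() for k,v in s.items()})
for n in ["top","side"]:
    c=capture(n); cv2.imwrite(f"pics/{n}0.png",c["image"]); print(n,c.keys(),np.round(c["eye"],3),np.round(c["attitude"],3).tolist(),np.round(c["mtx"],1).tolist())
    for t in ["slim_cell_center","slim_cell_nub","fat_cell_center","rack","bay","lip_edge","spring_wall","timer"]:
        print(t,[(np.round(m["centre"],1).tolist(),round(m["confidence"],2)) for m in mark_of(c,t)])
    print([(np.round(m["box"]).tolist(),round(m["confidence"],2)) for m in look_for(c,"slim_cell_center")])
E
```

```text
pics
{'time_s': 0.0, 'joints': [-56.976, 22.091, 0.381, -0.03, -68.412, -14.816], 'joint_velocities': [0.01, -0.036, 0.075, 0.111, -0.08, -0.001], 'effort': [0.0, -39.066, 18.741, 4.22, 0.011, -0.0], 'tcp_pos': [0.195, -0.593, 0.24], 'ee_rot': [[-0.001, -0.312, 0.95], [0.002, 0.95, 0.312], [-1.0, 0.002, -0.0]], 'wrist_force': [-0.428, 0.074, -0.096], 'moment': [0.028, -0.02, -0.006], 'gripper_width': 1.002}
top dict_keys(['image', 'z_map', 'mtx', 'eye', 'attitude', 'shot']) [0.326 0.051 1.462] [[0.014, 0.99, -0.142], [-1.0, 0.016, 0.008], [0.01, 0.142, 0.99]] [[488.8, 0.0, 292.5], [0.0, 488.8, 207.1], [0.0, 0.0, 1.0]]
slim_cell_center [([243.5, 228.8], 0.66), ([430.2, 165.9], 0.57), ([186.5, 268.9], 0.48), ([370.3, 222.5], 0.45)]
slim_cell_nub [([246.7, 216.7], 0.71), ([187.6, 258.1], 0.47)]
fat_cell_center [([225.4, 217.9], 0.49)]
rack [([235.4, 223.4], 0.82)]
bay [([369.7, 222.0], 0.95)]
lip_edge [([379.9, 221.8], 0.66)]
spring_wall [([354.2, 218.8], 0.8)]
timer [([371.3, 223.0], 0.75)]
[([182.0, 256.0, 194.0, 281.0], 0.69), ([233.0, 217.0, 253.0, 237.0], 0.58)]
side dict_keys(['image', 'z_map', 'mtx', 'eye', 'attitude', 'shot']) [0.328 1.078 0.924] [[-0.983, 0.124, -0.136], [-0.183, -0.602, 0.777], [0.014, 0.789, 0.615]] [[505.6, 0.0, 279.3], [0.0, 505.6, 213.9], [0.0, 0.0, 1.0]]
slim_cell_center [([322.4, 336.4], 0.85), ([281.9, 274.8], 0.79), ([269.4, 291.2], 0.63)]
slim_cell_nub [([270.9, 270.0], 0.59), ([309.6, 339.8], 0.55)]
fat_cell_center [([267.3, 288.1], 0.89)]
rack [([274.7, 286.7], 0.82)]
bay [([296.8, 183.1], 0.7)]
lip_edge [([297.8, 172.2], 0.59)]
spring_wall [([295.5, 195.4], 0.71)]
timer [([299.6, 197.8], 0.92)]
[([311.0, 332.0, 344.0, 345.0], 0.78), ([273.0, 266.0, 298.0, 285.0], 0.6)]
```

View pics/top0.png

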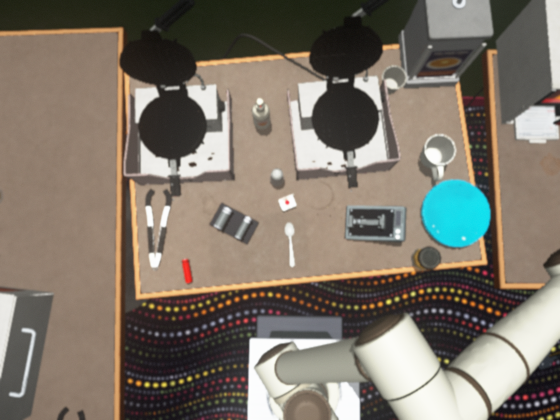

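View pics/side0.png

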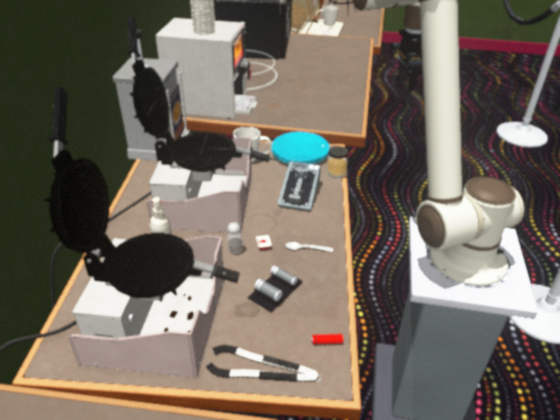

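```bash
python3 - <<'E'
from h import *
for n,(a,b,d,e) in {"top":(195,190,275,255),"side":(235,250,315,315)}.items():
    c=capture(n); im=c["image"]
    cv2.imwrite(f"pics/{n}_rack.png",cv2.resize(im[b:e,a:d],None,fx=8,fy=8,interpolation=cv2.INTER_CUBIC))
    if n=="top": T=c
    else: S=c
a,b,d,e=330,195,420,250
cv2.imwrite("pics/top_tim.png",cv2.resize(T["image"][b:e,a:d],None,fx=8,fy=8,interpolation=cv2.INTER_CUBIC))
for (n,c,u,v) in [("slim",T,243.5,228.8),("fat",T,225.4,217.9),("bay",T,369.7,222),("red",T,186.5,268.9),("slim",S,281.9,274.8),("fat",S,267.3,288.1),("bay",S,296.8,183.1),("lip",S,297.8,172.2),("lip",T,379.9,221.8),("sw",T,354.2,218.8),("sw",S,295.5,195.4)]:
    print(n,np.round(px2w(c,u,v),4))
E
```

```text
slim [0.4647 0.1823 0.0337]
fat [0.4952 0.2355 0.0404]
bay [ 0.4886 -0.1856  0.0499]
red [0.3459 0.3466 0.0195]
slim [0.4732 0.1927 0.0333]
fat [0.4976 0.254  0.0439]
bay [ 0.4967 -0.1885  0.0495]
lip [ 0.499  -0.2179  0.0701]
lip [ 0.486  -0.2094  0.0812]
sw [ 0.5    -0.1434  0.0279]
sw [ 0.4905 -0.1248  0.0492]
```

View pics/top_rack.png

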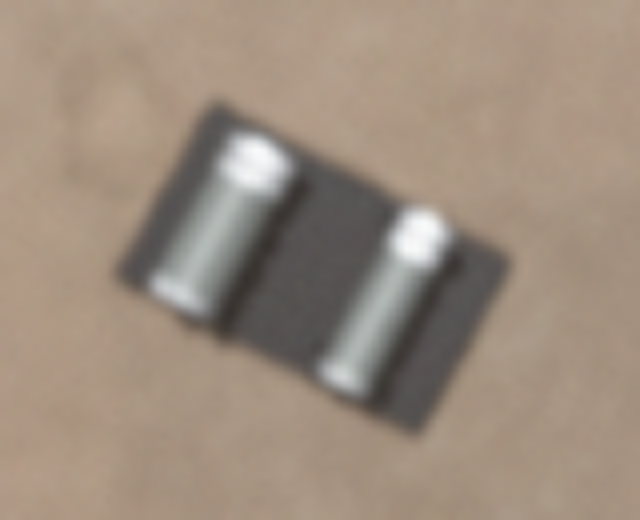

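View pics/side_rack.png

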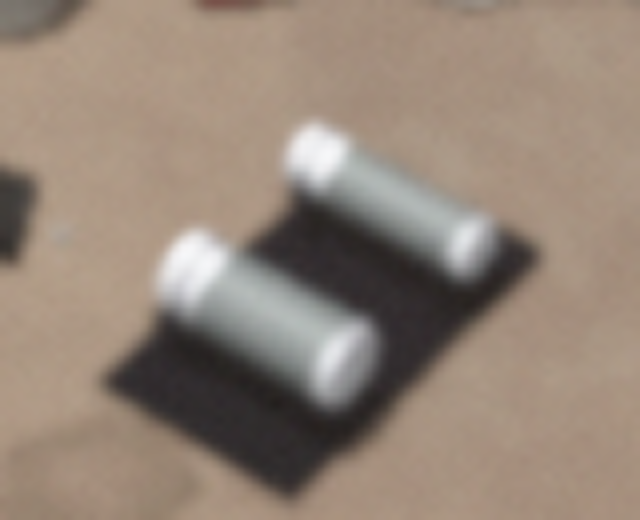

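View pics/top_tim.png

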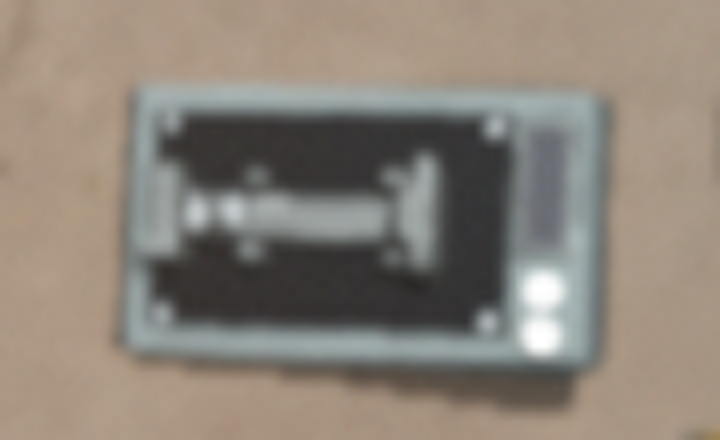

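```bash
python3 -m creep '[[0.5,260,384,0,-0.838],[0.5,260,384,0,-0.838],[0.5,260,384,0,-0.838],[0.5,260,384,0,-0.838],[0.5,260,384,0,-0.838],[0.5,260,384,0,-0.838],[0.5,260,384,0,-0.838],[0.5,260,384,0,-0.838]]'
cat > look.py <<'E'
from h import *
import sys
tag=sys.argv[1]; names=sys.argv[2:]
c=capture("wrist"); cv2.imwrite(f"pics/{tag}.png",c["image"])
s=sense(); print(s["time_s"],np.round(s["tcp_pos"],4),np.round(s["ee_rot"],3).tolist(),np.round(c["eye"],3),np.round(c["joints"] if "joints" in c else s["joints"],1))
import pickle; pickle.dump(c,open(f"{tag}.pkl","wb"))
for t in names:
    for m in mark_of(c,t)[:3]: print(t,np.round(m["centre"],1).tolist(),round(m["confidence"],2),np.round(px2w(c,*m["centre"]),4))
E
python3 look.py w1 bay lip_edge spring_wall spring timer
```

```text
time_s: 1.9
tcp_pos: [0.4055, -0.2836, 0.242]
ee_rot: [[0.001, 0.498, 0.867], [-0.0, 0.867, -0.498], [-1.0, 0.0, 0.001]]
wrist_force: [0.9, -1.1, 0.3]
gripper_width: 0.511
1.95 [ 0.4091 -0.2793  0.242 ] [[0.003, 0.492, 0.87], [0.001, 0.87, -0.492], [-1.0, 0.002, 0.003]] [ 0.346 -0.25   0.385] [-1.560e+01  9.300e+00 -1.730e+01 -1.000e-01 -6.330e+01 -1.039e+02]
bay [380.7, 221.9] 0.89 [ 0.4925 -0.1865  0.0473]
bay [366.4, 216.6] 0.23 [ 0.4797 -0.1979  0.0425]
lip_edge [372.2, 235.7] 0.75 [ 0.5051 -0.2024  0.0435]
lip_edge [379.3, 223.4] 0.71 [ 0.4929 -0.1889  0.0483]
spring_wall [423.0, 200.8] 0.91 [ 0.4946 -0.1313  0.0453]Traceback (most recent call last):
  File "look.py", line 8, in <module>
    for m in mark_of(c,t)[:3]: print(t,np.round(m["centre"],1).tolist(),round(m["confidence"],2),np.round(px2w(c,*m["centre"]),4))
             ~~~~~~~^^^^^
ValueError: it knows: bay, fat_cell_center, honey_jar, jam_tub, lip_edge, rack, salt_shaker, slim_cell_center, slim_cell_nub, spring_wall, tea_spoon, timer, tongs, white_mug
```

View pics/w1.png

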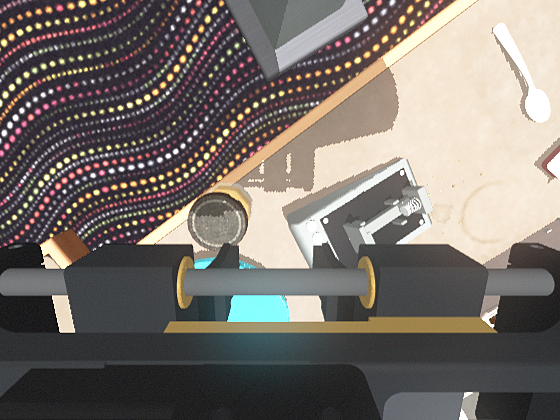

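```bash
python3 -m creep '[[0.5,91,445,0,0],[0.5,91,445,0,0],[0.5,91,445,0,0],[0.5,91,445,0,0],[0.5,91,445,0,0],[0.5,91,445,0,0],[0.5,91,445,0,0],[0.5,91,445,0,0]]'
python3 -m creep '[[0.5,25,107,0,0],[0.5,25,107,0,0],[0.5,25,107,0,0],[0.5,25,107,-10,0],[0.5,25,107,-20,0],[0.5,25,107,-30,0],[0.5,25,107,-30,0],[0.5,25,107,-30,0]]'
python3 look.py w2 slim_cell_center slim_cell_nub fat_cell_center rack 
```

```text
time_s: 2.9
tcp_pos: [0.4856, 0.107, 0.2421]
ee_rot: [[0.001, 0.496, 0.868], [-0.0, 0.868, -0.496], [-1.0, 0.0, 0.001]]
wrist_force: [1.2, -0.4, 0.5]
gripper_width: 0.494
time_s: 3.7
tcp_pos: [0.5106, 0.2128, 0.212]
ee_rot: [[0.001, 0.498, 0.867], [-0.001, 0.867, -0.498], [-1.0, -0.0, 0.001]]
wrist_force: [-0.0, -0.3, 0.4]
gripper_width: 0.499
3.75 [0.5108 0.2132 0.2124] [[0.001, 0.497, 0.868], [-0.0, 0.868, -0.497], [-1.0, 0.001, 0.001]] [0.451 0.247 0.355] [ 3.950e+01  1.640e+01 -1.230e+01  1.000e-01 -6.120e+01 -1.593e+02]
slim_cell_center [235.1, 182.9] 0.92 [0.4684 0.1859 0.0369]
slim_cell_nub [330.5, 22.1] 0.75 [0.3774 0.3546 0.015 ]
fat_cell_center [295.5, 182.6] 0.77 [0.5002 0.2437 0.0435]
rack [266.3, 180.7] 0.91 [0.4866 0.2139 0.0054]
```

View pics/w2.png

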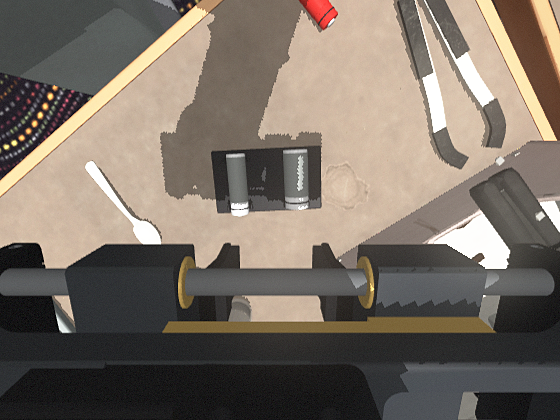

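```bash
python3 - <<'E'
from h import *
import pickle
c=pickle.load(open("w2.pkl","rb")); im=c["image"]
cv2.imwrite("pics/w2c.png",cv2.resize(im[135:225,200:330],None,fx=6,fy=6,interpolation=cv2.INTER_CUBIC))
# point cloud of rack area
K=c["mtx"]; vs,us=np.mgrid[135:225,200:330]
P=np.array([px2w(c,u,v) for u,v in zip(us.ravel(),vs.ravel())])
rk=P[(P[:,2]>0.018)&(P[:,2]<0.06)]
ctr=np.array([0.4866,0.2139])
for nm,c0 in [("slim",(0.4684,0.1859)),("fat",(0.5002,0.2437))]:
    Q=rk[np.linalg.norm(rk[:,:2]-c0,axis=1)<0.04]
    # top ridge
    zt=np.percentile(Q[:,2],97); R=Q[Q[:,2]>zt-0.006]
    (cx,cy),(w,h),a=cv2.minAreaRect((R[:,:2]*1000).astype(np.float32))
    m=R[:,:2].mean(0);u,s,vt=np.linalg.svd(R[:,:2]-m)
    d=vt[0]*np.sign(vt[0][0]); t=(R[:,:2]-m)@d
    print(nm,len(R),round(zt,4),np.round(m,4),"yaw",np.degrees(np.arctan2(d[1],d[0])),"mid",np.round(m+d*(t.max()+t.min())/2,4),t.max()-t.min(),(cx,cy,w,h,a))
E
```

```text
slim 986 0.0384 [0.4709 0.1863] yaw -26.901614774692224 mid [0.472  0.1858] 0.06762212004832019 (471.762939453125, 185.47853088378906, 18.94916343688965, 67.62571716308594, 62.63998794555664)
fat 1144 0.0457 [0.4975 0.246 ] yaw -27.02892520909406 mid [0.4986 0.2455] 0.06387170324072705 (498.610107421875, 245.46054077148438, 22.36882781982422, 63.850013732910156, 62.641380310058594)
```

View pics/w2c.png

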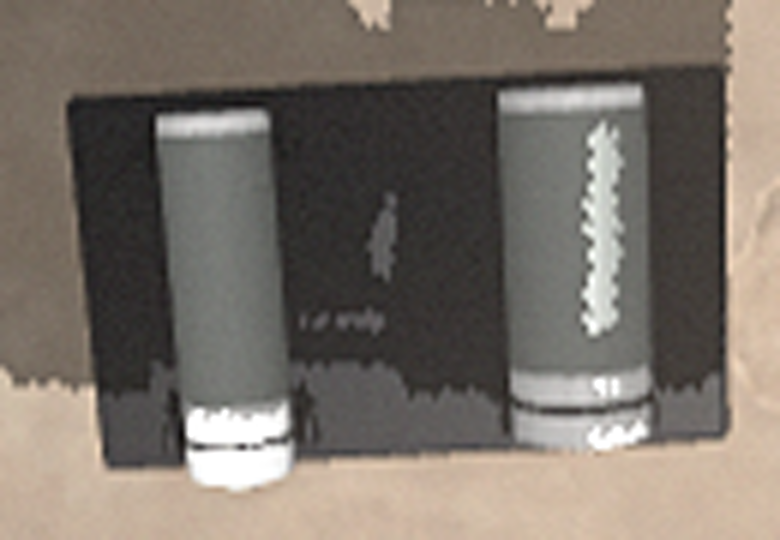

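```bash
python3 -m creep '[[0.5,-33,-30,-30,0.05],[0.5,-33,-30,-70,0.05],[0.5,-33,-30,-100,0.05],[0.5,-33,-30,-125,0.05],[0.5,-33,-30,-145,0.05],[0.5,-33,-30,-160,0.05],[0.5,-33,-30,-172,0.05],[0.5,-33,-30,-180,0.05]]'
python3 - <<'E'
from h import *
c=capture("side"); im=c["image"]
cv2.imwrite("pics/s3.png",cv2.resize(im[230:320,215:345],None,fx=6,fy=6,interpolation=cv2.INTER_CUBIC))
s=sense();print(s["tcp_pos"],s["wrist_force"])
E
```

```text
time_s: 4.75
tcp_pos: [0.4778, 0.1841, 0.032]
ee_rot: [[0.002, 0.452, 0.892], [0.0, 0.892, -0.452], [-1.0, 0.001, 0.001]]
wrist_force: [0.4, 0.5, 0.0]
gripper_width: 0.496
[0.47730327 0.1837821  0.03115552] [-0.49599172  1.03884483 -0.58139366]
```

View pics/s3.png

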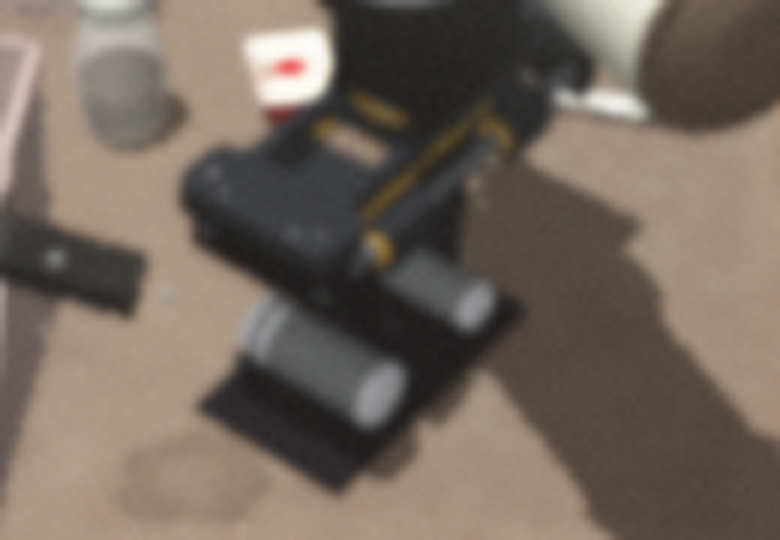

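```bash
python3 -m creep '[[0,0,0,0,0],[0,0,0,0,0],[0,0,0,0,0],[0,0,0,0,0],[0,0,0,10,0],[0,0,0,30,0],[0,0,0,70,0],[0,0,0,120,0]]'
```

```text
time_s: 5.6
tcp_pos: [0.4763, 0.1833, 0.1518]
ee_rot: [[-0.003, 0.453, 0.892], [-0.002, 0.892, -0.453], [-1.0, -0.003, -0.001]]
wrist_force: [0.9, 0.4, -1.6]
gripper_width: 0.23
```

```bash
python3 -m creep '[[0,1,0,-45,0],[0,1,0,-85,0],[0,1,0,-108,0],[0,1,0,-117,0],[0,1,0,-120,0],[0.5,1,0,-120,0],[0.5,1,0,-120,0],[0.5,1,0,-120,0]]'
python3 -m creep '[[0.5,0,0,25,0],[0.5,0,0,65,0],[0.5,0,0,65,0.15],[0.5,0,0,65,0.3],[0.5,0,0,65,0.45],[0.5,0,0,65,0.6],[0.5,0,0,65,0.75],[0.5,0,0,65,0.9]]'
```

```text
time_s: 6.4
tcp_pos: [0.4784, 0.184, 0.033]
ee_rot: [[0.0, 0.453, 0.892], [-0.0, 0.892, -0.453], [-1.0, -0.0, 0.0]]
wrist_force: [0.3, 0.5, -0.4]
gripper_width: 0.421
time_s: 7.2
tcp_pos: [0.4788, 0.1843, 0.0989]
ee_rot: [[0.002, -0.423, 0.906], [0.001, 0.906, 0.423], [-1.0, 0.0, 0.002]]
wrist_force: [0.5, 0.1, -0.6]
gripper_width: 0.5
```

```bash
python3 -m creep '[[0.5,0,0,0,0.15],[0.5,0,0,0,0.3],[0.5,0,0,0,0.45],[0.5,0,0,0,0.6],[0.5,0,0,0,0.75],[0.5,0,0,0,0.9],[0.5,0,0,0,1.05],[0.5,0,0,0,1.2]]'
```

```text
time_s: 8.0
tcp_pos: [0.4792, 0.1847, 0.0997]
ee_rot: [[0.001, -0.998, -0.066], [0.004, -0.066, 0.998], [-1.0, -0.001, 0.003]]
wrist_force: [0.0, 0.1, 0.1]
gripper_width: 0.499
```

```bash
python3 -m creep '[[0.5,0,0,0,0.15],[0.5,0,0,0,0.3],[0.5,0,0,0,0.45],[0.5,0,0,0,0.6],[0.5,0,0,0,0.75],[0.5,0,0,0,0.9],[0.5,-1,-1,0,1.035],[0.5,-1,-1,0,1.035]]'
python3 look.py w4 slim_cell_center fat_cell_center rack
```

```text
time_s: 8.8
tcp_pos: [0.4785, 0.1839, 0.1004]
ee_rot: [[-0.001, -0.453, -0.891], [0.004, -0.891, 0.453], [-1.0, -0.003, 0.003]]
wrist_force: [0.8, 0.2, -0.3]
gripper_width: 0.502
8.85 [0.4785 0.1839 0.1003] [[-0.001, -0.455, -0.89], [0.004, -0.89, 0.455], [-1.0, -0.003, 0.003]] [0.541 0.151 0.244] [ 39.1  20.1 -25.8  -0.3 -44.   24.1]
slim_cell_center [277.9, 241.3] 0.63 [0.4756 0.1837 0.0387]
slim_cell_center [383.8, 70.4] 0.44 [0.5494 0.0619 0.0169]
fat_cell_center [196.8, 246.3] 0.58 [0.5009 0.2373 0.0448]
rack [243.0, 231.9] 0.91 [0.4862 0.212  0.0053]
```

View pics/w4.png

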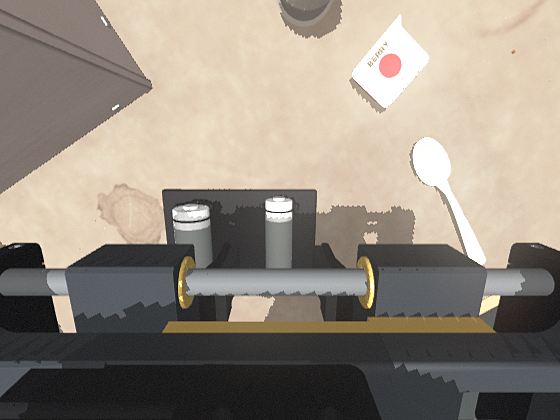

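```bash
python3 - <<'E'
from h import *
import pickle
c=pickle.load(open("w4.pkl","rb"))
P=np.array([px2w(c,u,v) for u in range(262,296) for v in range(192,242)])
R=P[(P[:,2]>0.031)&(P[:,2]<.045)]
d=np.array([.892,-.452]);n=np.array([.452,.892])
o=np.array([.4785,.1839])
t=(R[:,:2]-o)@d; l=(R[:,:2]-o)@n
print("end along from tcp",np.percentile(t,[90,98,100]),"lat",l.min(),l.max(),np.median(l),"ztop",np.percentile(R[:,2],95))
m=R[:,:2].mean(0);vt=np.linalg.svd(R[:,:2]-m)[2][0];print(np.degrees(np.arctan2(vt[1],vt[0])))
E
```

```text
end along from tcp [0.02488749 0.02672585 0.02835454] lat -0.011617781946148256 0.008372619354619507 -0.0015331657802655672 ztop 0.037997557266353524
153.3864561803111
```

```bash
python3 -m creep '[[0.5,-1,-1,-30,0],[0.5,-1,-1,-55,0],[0.5,-1,-1,-65,0],[0.5,-1,-1,-68,0],[0,-1,-1,-68,0],[0,-1,-1,-68,0],[0,-1,-1,-68,0],[0,-1,-1,-68,0]]'
python3 -m creep '[[0,0,0,10,0],[0,0,0,30,0],[0,0,-20,70,0],[0,0,-60,110,0],[0,0,-100,130,-0.1],[0,0,-140,150,-0.25],[0,0,-180,160,-0.4],[0,0,-220,160,-0.55]]'
```

```text
time_s: 9.8
tcp_pos: [0.4772, 0.1824, 0.0327]
ee_rot: [[-0.002, -0.455, -0.891], [0.003, -0.891, 0.455], [-1.0, -0.001, 0.003]]
wrist_force: [-0.9, -0.2, 3.4]
gripper_width: 0.23
time_s: 10.6
tcp_pos: [0.4781, -0.0389, 0.1959]
ee_rot: [[0.006, -0.856, -0.517], [0.005, -0.517, 0.856], [-1.0, -0.008, 0.001]]
wrist_force: [1.1, -0.1, -0.3]
gripper_width: 0.225
```

```bash
python3 -m creep '[[0,12,-40,4,-0.1],[0,12,-80,4,-0.25],[0,12,-106,4,-0.4],[0,12,-106,4,-0.55],[0,12,-106,4,-0.55],[0,12,-106,4,-0.55],[0,12,-106,4,-0.55],[0,12,-106,4,-0.55]]'
python3 look.py w5 bay lip_edge spring_wall timer slim_cell_center slim_cell_nub
```

```text
time_s: 11.4
tcp_pos: [0.4902, -0.1443, 0.2001]
ee_rot: [[0.008, -1.0, 0.004], [0.001, 0.004, 1.0], [-1.0, -0.008, 0.001]]
wrist_force: [0.1, -0.4, -0.8]
gripper_width: 0.23
11.45 [ 0.4902 -0.1443  0.2001] [[0.008, -1.0, 0.005], [0.001, 0.005, 1.0], [-1.0, -0.008, 0.001]] [ 0.49  -0.215  0.343] [  1.8  12.9 -19.2  -0.  -57.5  -2. ]
bay [280.1, 166.4] 0.9 [ 0.4877 -0.1888  0.0494]
lip_edge [274.2, 147.1] 0.95 [ 0.4931 -0.2084  0.0812]
lip_edge [275.6, 162.3] 0.32 [ 0.4922 -0.1929  0.0498]
spring_wall [272.9, 219.8] 0.58 [ 0.4925 -0.1727  0.1919]
spring_wall [273.5, 146.2] 0.37 [ 0.4937 -0.2092  0.0824]
timer [275.3, 164.6] 0.59 [ 0.4925 -0.1906  0.0484]
slim_cell_center [275.1, 280.2] 0.98 [ 0.4905 -0.1758  0.2679]
slim_cell_nub [274.6, 217.7] 0.78 [ 0.4936 -0.1341  0.0435]
```

View pics/w5.png

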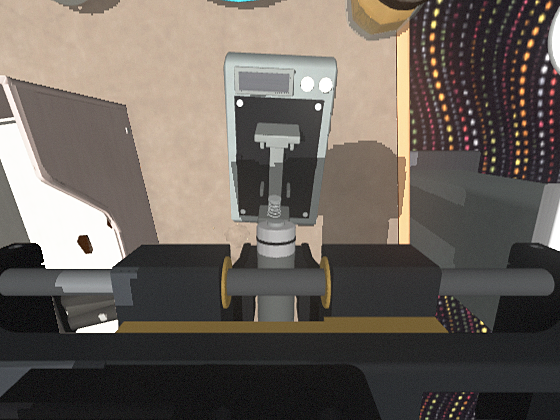

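```bash
python3 - <<'E'
from h import *
import pickle
c=pickle.load(open("w5.pkl","rb")); im=c["image"]
cv2.imwrite("pics/w5c.png",cv2.resize(im[45:250,215:345],None,fx=3,fy=3,interpolation=cv2.INTER_CUBIC))
def row(u,v0,v1,st=3): return [(v,)+tuple(np.round(px2w(c,u,v)*1000,1)) for v in range(v0,v1,st)]
# plane of dark panel
pts=np.array([px2w(c,u,v) for u in list(range(240,256,2))+list(range(300,316,2)) for v in range(104,205,3)])
A=np.c_[pts[:,:2],np.ones(len(pts))]
w=np.ones(len(pts))>0
for _ in range(5):
    k=np.linalg.lstsq(A[w],pts[w,2],rcond=None)[0]; r=pts[:,2]-A@k; w=abs(r)<0.002
print("plane",k,w.sum(),len(pts),"slope",np.degrees(np.arctan(np.hypot(k[0],k[1]))),"dir of ascent yaw",np.degrees(np.arctan2(k[1],k[0])))
n=np.array([-k[0],-k[1],1]);n/=np.linalg.norm(n)
print("n",n)
# height map above plane
H=np.zeros((160,130))
for i,v in enumerate(range(60,220)):
    for j,u in enumerate(range(215,345)):
        p=px2w(c,u,v); H[i,j]=(p-np.array([0,0,k[2]]))@n*1000
np.save("H.npy",H)
for v in range(112,216,4): print(v,np.round(H[v-60,[248-215,258-215,264-215,270-215,276-215,279-215,284-215,288-215,294-215,300-215]],0), np.round(px2w(c,277,v)*1000,1))
for p in [(240,103),(318,107),(242,212),(313,214)]: print(p,np.round(px2w(c,*p)*1000,1))
E
```

```text
plane [-0.016576   -0.36388412 -0.02236215] 534 544 slope 20.01473313818364 dir of ascent yaw -92.60818942646925
n [0.01557489 0.34190721 0.93960464]
112 [ 0.  1.  0.  0. -0.  0. -1. -1.  0.  1.] [ 490.6 -239.7   56. ]
116 [-2.  0.  2.  0. -1. -0.  1. -0. -0.  0.] [ 490.6 -236.2   55.5]
120 [-0.  1. -1. -0.  0. -1. -0.  0. -0.  0.] [ 490.7 -232.7   55. ]
124 [-0.  4.  3.  3.  2.  2.  0. -1. -0. -1.] [ 490.7 -229.1   55. ]
128 [ 1. 16. 16. 15. 14. 12. 13. 12. 11. -0.] [ 490.6 -225.    66.5]
132 [ 0. 28. 26. 25. 25. 25. 24. 24. 22. -0.] [ 490.6 -221.3   75.8]
136 [ 0. 35. 34. 34. 34. 34. 32. 33. 32. -0.] [ 490.6 -217.7   84.1]
140 [ 1. 34. 34. 34. 34. 34. 35. 34. 35. -0.] [ 490.6 -214.4   84.5]
144 [ 0. -1. 13. 35. 34. 35. 34. 34.  0.  1.] [ 490.6 -211.1   82.8]
148 [ 0.  0.  1.  7.  9.  9. 33. -1. -0.  0.] [ 490.7 -206.9   53.2]
152 [-1. -0. -1. 10.  9.  8.  1.  0.  0.  0.] [ 490.8 -203.1   52.9]
156 [-1.  0.  1.  8. 10.  9.  0.  0. -1. -1.] [ 490.8 -199.2   51.6]
160 [-0.  1.  0.  9.  9.  9.  1.  0. -0. -0.] [ 490.8 -195.2   50.6]
164 [-1.  0.  0.  9.  8. 11.  0.  1. -0.  1.] [ 490.8
[... 279 characters left out ...]
74.3   42.7]
184 [-1.  1.  1. 10.  9.  9. -0.  3. -0. -1.] [ 490.9 -169.9   41.2]
188 [ 0.  0. -1. 10.  9.  9.  0. 12. -0.  0.] [ 490.9 -165.6   40.3]
192 [ 0.  1.  0. 10.  8.  9. -0. 17. -0.  0.] [ 490.9 -160.9   37.9]
196 [-0.  1.  0. 17. 15.  9. -0. 17.  0. -0.] [ 490.9 -157.6   43.5]
200 [ 0. -0.  1. 24. 22. 23.  1.  0. -0. -0.] [ 490.9 -154.7   50. ]
204 [ 0.  0.  1. 15. 26. 18.  0. -0.  2.  1.] [ 490.9 -150.9   52.2]
208 [-0.  1.  7. 10. 10. 21.  4.  3.  1.  1.] [ 491.  -142.1   32.1]
212 [ 0.  0. 14. 25. 13. 23. 12. 11.  1. -0.] [ 491.  -138.6   36.4]
(240, 103) [ 524.5 -247.4   59.4]
(318, 107) [ 452.9 -243.6   59.2]
(242, 212) [ 531.7 -133.9   17.2]
(313, 214) [ 449.4 -131.3   16.8]
```

View pics/w5c.png

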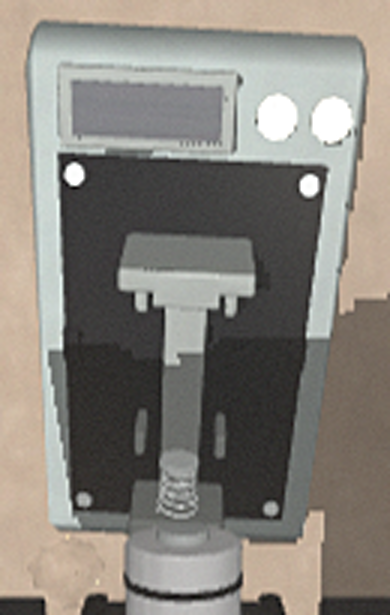

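```bash
python3 - <<'E'
from h import *
import pickle
c=pickle.load(open("w5.pkl","rb"))
k=np.array([-0.016576,-0.36388412,-0.02236215]);n=np.array([-k[0],-k[1],1]);n/=np.linalg.norm(n)
pts=[];
for v in range(60,222):
    for u in range(215,345): pts.append(px2w(c,u,v))
P=np.array(pts);h=(P-[0,0,k[2]])@n
L=P[(h>.032)&(h<.038)&(P[:,1]<-.19)]
(r)=cv2.minAreaRect((L[:,:2]*1000).astype(np.float32));print("lip rect",r,len(L),"z",L[:,2].mean())
print("x range",np.percentile(L[:,0],[1,99]),"y",np.percentile(L[:,1],[1,50,99]))
# front edge of lip: per x column max y
for x0 in np.arange(.472,.51,.004):
    q=L[abs(L[:,0]-x0)<.002]
    if len(q): print(round(x0,3),q[:,1].min().round(4),q[:,1].max().round(4),len(q))
S=P[(h>.006)&(h<.012)&(P[:,1]>-.205)&(P[:,1]<-.16)&(abs(P[:,0]-.49)<.011)]
for y0 in np.arange(-.203,-.16,.006):
    q=S[abs(S[:,1]-y0)<.003]; print("strip",round(y0,3),q[:,0].min().round(4),q[:,0].max().round(4))
m=S.mean(0);d=np.linalg.svd(S[:,:2]-m[:2])[2][0];print("strip yaw",np.degrees(np.arctan2(d[1],d[0])),m)
# case sides at panel plane: all points with |h|<.002
Q=P[(abs(h)<.0025)&(P[:,1]>-.27)&(P[:,1]<-.13)]
for y0 in np.arange(-.26,-.14,.02):
    q=Q[abs(Q[:,1]-y0)<.004]; print("case",round(y0,3),np.percentile(q[:,0],[.3,99.7]).round(4))
E
```

```text
lip rect ((490.77520751953125, -213.41696166992188), (11.047932624816895, 39.862361907958984), 87.11043548583984) 486 z 0.08390349074802775
x range [0.47164105 0.51040512] y [-0.21946018 -0.21441717 -0.20832034]
0.472 -0.2177 -0.211 26
0.476 -0.2177 -0.211 41
0.48 -0.2177 -0.2076 45
0.484 -0.2186 -0.2076 55
0.488 -0.2186 -0.2084 65
0.492 -0.2186 -0.2085 51
0.496 -0.2186 -0.2085 65
0.5 -0.2195 -0.2085 57
0.504 -0.2195 -0.2128 33
0.508 -0.2195 -0.2128 41
strip -0.203 0.4849 0.4977
strip -0.197 0.4848 0.4988
strip -0.191 0.4858 0.4989
strip -0.185 0.4858 0.499
strip -0.179 0.4857 0.4991
strip -0.173 0.4867 0.4993
strip -0.167 0.4793 0.4994
strip -0.161 0.4815 0.5006
strip yaw 88.47267029090274 [ 0.49220731 -0.18320932  0.04581462]
case -0.26 [0.4399 0.5373]
case -0.24 [0.4405 0.5387]
case -0.22 [0.4412 0.5402]
case -0.2 [0.442  0.5412]
case -0.18 [0.443  0.5424]
case -0.16 [0.444  0.5432]
```

```bash
python3 - <<'E'
from h import *
import pickle
c=pickle.load(open("w5.pkl","rb"))
cv2.imwrite("pics/w5d.png",cv2.resize(c["image"][200:290,225:330],None,fx=7,fy=7,interpolation=cv2.INTER_CUBIC))
P=np.array([px2w(c,u,v) for v in range(210,266) for u in range(250,305)])
C=P[(P[:,2]>.165)&(P[:,2]<.23)]
for y0 in np.arange(-.182,-.14,.003):
    q=C[abs(C[:,1]-y0)<.0015]
    if len(q)>4: print(round(y0,4),len(q),"x",np.percentile(q[:,0],[1,50,99]).round(4),"ztop",np.percentile(q[:,2],95).round(4))
E
```

```text
-0.173 92 x [0.4866 0.4908 0.4956] ztop 0.1995
-0.17 389 x [0.4813 0.4908 0.5009] ztop 0.2051
-0.167 215 x [0.4806 0.4908 0.5009] ztop 0.2051
-0.164 219 x [0.4807 0.4908 0.5015] ztop 0.2057
-0.161 200 x [0.4812 0.4908 0.501 ] ztop 0.205
-0.158 202 x [0.4811 0.4913 0.5011] ztop 0.2051
-0.155 560 x [0.4751 0.4882 0.5058] ztop 0.2073
-0.152 166 x [0.4806 0.4913 0.5013] ztop 0.2056
-0.149 14 x [0.4811 0.4911 0.5012] ztop 0.2002
```

View pics/w5d.png

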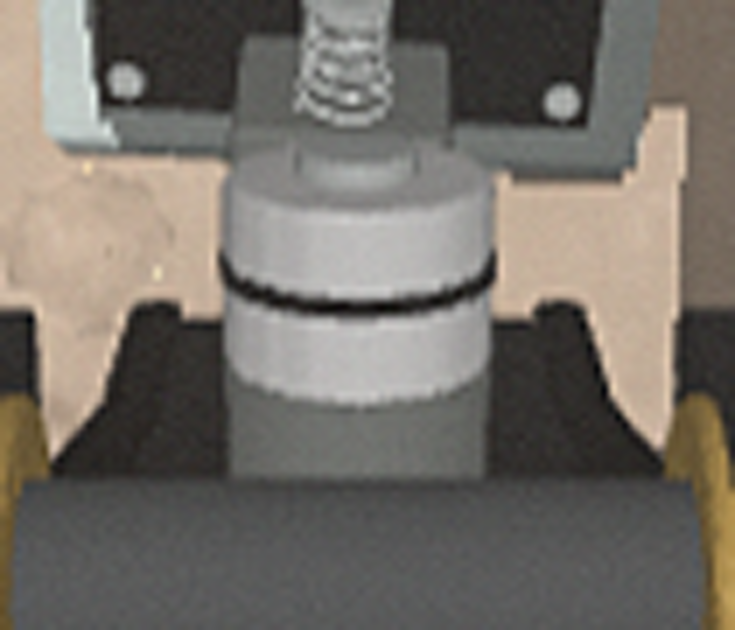

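```bash
python3 -m creep '[[0,1,-24,-20,-0.044],[0,1,-47,-50,-0.044],[0,1,-47,-75,-0.044],[0,1,-47,-86,-0.044],[0,1,-47,-91,-0.044],[0,1,-47,-95,-0.044],[0,1,-47,-96,-0.044],[0,1,-47,-96,-0.044]]'
python3 look.py w6 slim_cell_nub lip_edge
python3 - <<'E'
from h import *
c=capture("side"); cv2.imwrite("pics/s6.png",cv2.resize(c["image"][140:230,235:365],None,fx=6,fy=6,interpolation=cv2.INTER_CUBIC))
E
```

```text
time_s: 12.55
tcp_pos: [0.4918, -0.1915, 0.1047]
ee_rot: [[0.009, -0.999, 0.049], [0.0, 0.049, 0.999], [-1.0, -0.009, 0.001]]
wrist_force: [0.2, -0.5, -0.2]
gripper_width: 0.234
12.6 [ 0.4917 -0.1916  0.1048] [[0.009, -0.999, 0.05], [0.0, 0.05, 0.999], [-1.0, -0.009, 0.001]] [ 0.488 -0.262  0.248] [ -3.7  20.8 -23.9  -0.1 -44.8   0.9]
slim_cell_nub [278.9, 221.1] 0.89 [ 0.4896 -0.2198  0.099 ]
lip_edge [275.9, 231.9] 0.68 [ 0.4912 -0.2173  0.1098]
```

View pics/w6.png

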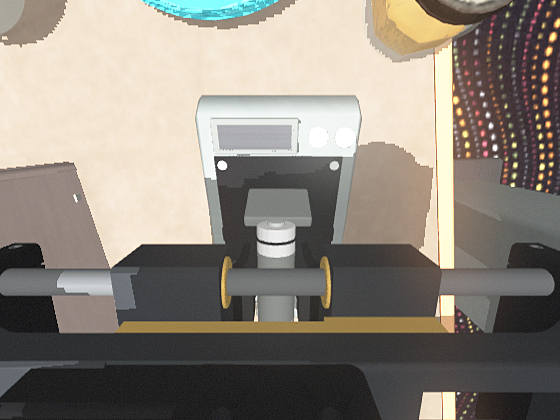

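View pics/s6.png

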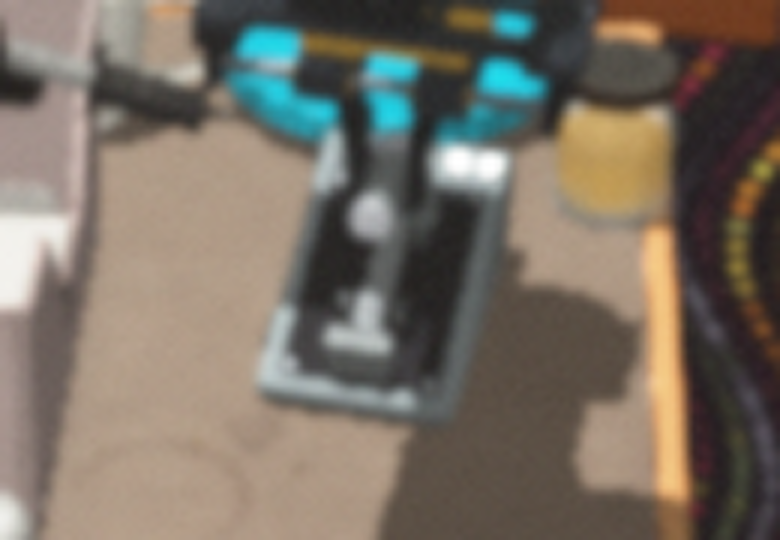

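```bash
python3 - <<'E'
from h import *
import pickle
c=pickle.load(open("w6.pkl","rb"))
P=np.array([px2w(c,u,v) for v in range(180,262) for u in range(230,330)])
C=P[(P[:,2]>.097)&(P[:,2]<.12)&(P[:,1]<-.2)&(P[:,1]>-.23)]
for y0 in (-.219,-.216,-.213,-.21,-.207):
    q=C[abs(C[:,1]-y0)<.0015]
    if len(q): print(y0,np.percentile(q[:,0],[1,50,99]).round(4),q[:,2].max())
L=P[(P[:,2]>.075)&(P[:,2]<.092)&(P[:,1]<-.205)]
print(cv2.minAreaRect((L[:,:2]*1000).astype(np.float32)),np.percentile(L[:,1],[0,1,50,99]),L[:,2].max(),np.percentile(L[:,0],[1,99]))
E
```

```text
-0.219 [0.4831 0.4922 0.501 ] 0.10959655078479877
-0.216 [0.4812 0.4907 0.5014] 0.11048271486685429
-0.213 [0.4812 0.4916 0.5016] 0.11058941268414468
-0.21 [0.4814 0.4918 0.5019] 0.11036126021284759
-0.207 [0.4821 0.4914 0.502 ] 0.11024217777332188
((490.5068359375, -217.49530029296875), (10.44313907623291, 39.75015640258789), 86.93507385253906) [-0.22296959 -0.2225089  -0.21892158 -0.21181983] 0.09170535944246602 [0.47103442 0.50998619]
```

```bash
python3 -m creep '[[0,-0.8,0,-3,0],[0,-0.8,0,-6,0],[0,-0.8,0,-9,0],[0,-0.8,0,-12,0],[0,-0.8,0,-14,0],[0,-0.8,0,-16,0],[0,-0.8,0,-18,0],[0,-0.8,0,-18,0]]'
python3 look.py w7 slim_cell_nub lip_edge
python3 - <<'E'
from h import *
c=capture("side"); cv2.imwrite("pics/s7.png",cv2.resize(c["image"][140:230,235:365],None,fx=6,fy=6,interpolation=cv2.INTER_CUBIC))
E
```

```text
time_s: 13.55
tcp_pos: [0.4917, -0.1913, 0.0881]
ee_rot: [[0.011, -0.999, 0.049], [0.0, 0.049, 0.999], [-1.0, -0.011, 0.001]]
wrist_force: [-1.7, 4.5, 10.0]
gripper_width: 0.231
13.6 [ 0.4917 -0.1913  0.0881] [[0.011, -0.999, 0.049], [0.0, 0.049, 0.999], [-1.0, -0.011, 0.001]] [ 0.488 -0.261  0.231] [ -3.7  22.1 -24.9  -0.1 -42.4   0.9]
slim_cell_nub [276.4, 232.1] 0.92 [ 0.491  -0.217   0.0933]
```

View pics/w7.png

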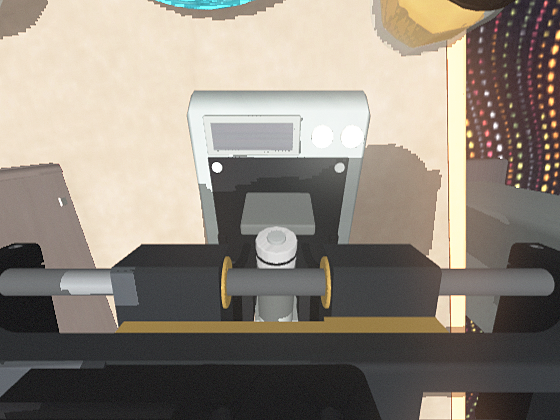

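View pics/s7.png

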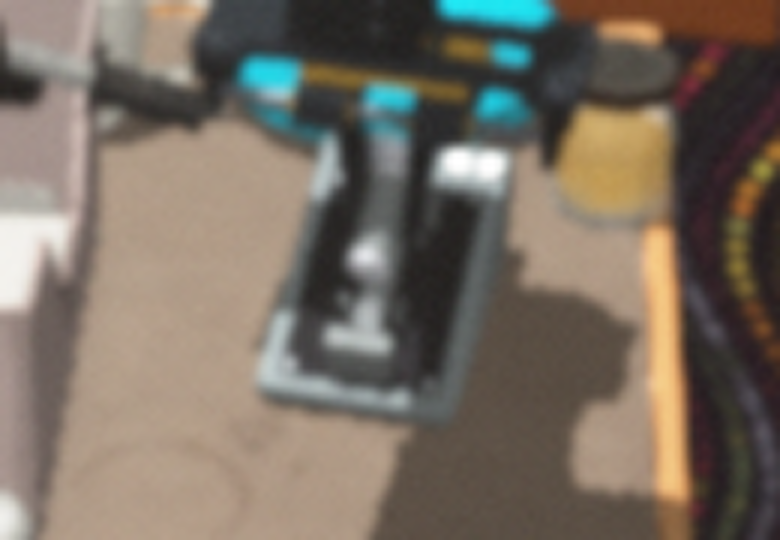

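```bash
cat > ang.py <<'E'
from h import *
import pickle,sys
c=pickle.load(open(sys.argv[1]+".pkl","rb")); s0=float(sys.argv[2])
O=np.array([.492,-.1902,.049]);ux=np.array([-.049,-.9988,0]);
P=np.array([px2w(c,u,v) for v in range(200,262) for u in range(250,310)])
l=(P-O)@np.array([.9988,-.049,0]); s=(P-O)@ux*1000; z=(P[:,2]-O[2])*1000
m=(abs(l)<.003)&(z>25)
for v in range(205,262,3):
    p=px2w(c,276,v); print(v,round((p-O)@ux*1000,1),round((p[2]-.049)*1000,1),end=" | ")
E
python3 ang.py w7 0
```

```text
205 34.9 18.0 | 208 33.8 21.0 | 211 32.5 22.9 | 214 31.8 26.9 | 217 30.7 29.2 | 220 29.6 31.6 | 223 28.6 33.8 | 226 27.5 35.7 | 229 27.0 39.4 | 232 26.9 44.2 | 235 25.9 46.1 | 238 24.6 46.7 | 241 24.1 49.8 | 244 22.8 50.4 | 247 21.9 52.1 | 250 20.7 52.9 | 253 19.9 54.6 | 256 18.5 55.1 | 259 16.9 54.7 |
```

```bash
python3 -m creep '[[0,-0.8,0,-2,0],[0,-0.8,0,-3,0],[0,-0.8,0,-4,0],[0,-0.8,0,-5,0],[0,-0.8,0,-5,0],[0,-0.8,0,-5,0],[0,-0.8,0,-5,0],[0,-0.8,0,-5,0]]'
python3 look.py w8 slim_cell_nub lip_edge;python3 ang.py w8 0
```

```text
time_s: 14.55
tcp_pos: [0.4919, -0.1914, 0.085]
ee_rot: [[0.014, -0.999, 0.048], [-0.001, 0.048, 0.999], [-1.0, -0.014, -0.0]]
wrist_force: [-2.6, 1.5, 11.4]
gripper_width: 0.229
14.6 [ 0.4919 -0.1914  0.085 ] [[0.014, -0.999, 0.048], [-0.001, 0.048, 0.999], [-1.0, -0.014, -0.0]] [ 0.487 -0.261  0.228] [ -3.6  22.3 -25.2  -0.  -41.7   0.9]
slim_cell_nub [276.8, 242.0] 0.68 [ 0.491  -0.2144  0.0974]
lip_edge [276.3, 243.0] 0.74 [ 0.4913 -0.214   0.0975]
205 35.3 16.3 | 208 34.2 19.3 | 211 33.7 24.6 | 214 32.1 24.9 | 217 31.4 28.5 | 220 30.1 30.0 | 223 29.2 32.6 | 226 28.2 34.9 | 229 27.3 37.2 | 232 26.5 39.8 | 235 26.3 43.8 | 238 25.1 45.1 | 241 24.1 46.4 | 244 23.9 50.1 | 247 22.3 49.9 | 250 21.3 51.2 | 253 20.3 52.4 | 256 18.9 52.7 | 259 18.2 54.6 |
```

View pics/w8.png

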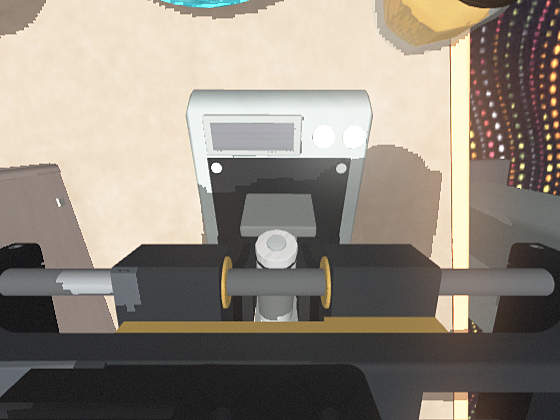

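```bash
python3 -m creep '[[0,-1,-1,-3,0],[0,-1,-1,-5,0],[0,-1,-1,-6,0],[0,-1,-1,-7,0],[0,-1,-1,-7,0],[0,-1,-1,-7,0],[0,-1,-1,-7,0],[0,-1,-1,-7,0]]'
python3 look.py w9 slim_cell_nub;python3 ang.py w9 0
```

```text
time_s: 15.5
tcp_pos: [0.4922, -0.1925, 0.0794]
ee_rot: [[0.017, -0.999, 0.047], [-0.002, 0.047, 0.999], [-1.0, -0.017, -0.001]]
wrist_force: [-1.5, 3.1, 6.7]
gripper_width: 0.224
15.55 [ 0.4922 -0.1925  0.0794] [[0.017, -0.999, 0.047], [-0.002, 0.047, 0.999], [-1.0, -0.017, -0.001]] [ 0.487 -0.262  0.223] [ -3.7  22.7 -25.6   0.  -40.7   1. ]
slim_cell_nub [274.9, 252.5] 0.67 [ 0.4922 -0.2121  0.0967]
205 36.8 12.9 | 208 36.0 17.0 | 211 34.7 18.6 | 214 33.9 22.4 | 217 32.8 24.2 | 220 31.7 26.3 | 223 30.6 28.3 | 226 29.9 31.4 | 229 29.0 33.7 | 232 28.4 36.7 | 235 26.6 36.2 | 238 24.7 35.3 | 241 25.3 41.4 | 244 24.1 42.3 | 247 24.0 46.0 | 250 22.5 46.1 | 253 21.7 47.8 | 256 20.1 47.5 | 259 19.1 48.6 |
```

View pics/w9.png

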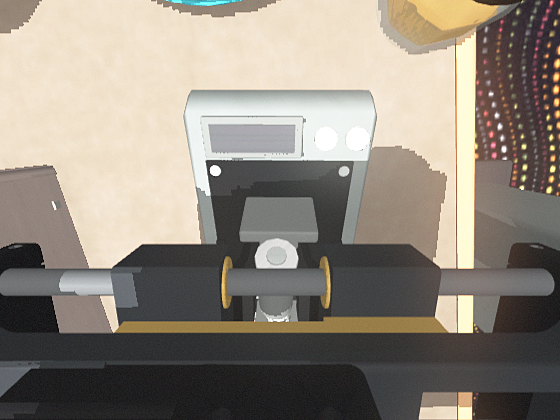

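```bash
python3 -m creep '[[0,-1,1,0,0],[0,-1,3,-0.5,0],[0,-1,5,-1,0],[0,-1,7,-1.7,0],[0,-1,9,-2.4,0],[0,-1,11,-3,0],[0,-1,12,-3.2,0],[0,-1,12,-3.2,0]]'
python3 look.py w10 slim_cell_nub;python3 ang.py w10 0
python3 - <<'E'
from h import *
c=capture("side"); cv2.imwrite("pics/s10.png",cv2.resize(c["image"][140:230,235:365],None,fx=6,fy=6,interpolation=cv2.INTER_CUBIC))
E
```

```text
time_s: 16.4
tcp_pos: [0.4919, -0.1807, 0.0765]
ee_rot: [[0.018, -0.999, 0.047], [-0.002, 0.047, 0.999], [-1.0, -0.018, -0.001]]
wrist_force: [2.2, -4.6, 2.6]
gripper_width: 0.229
16.45 [ 0.4919 -0.1808  0.0766] [[0.018, -0.999, 0.047], [-0.002, 0.047, 0.999], [-1.0, -0.018, -0.001]] [ 0.487 -0.25   0.22 ] [ -2.4  22.6 -26.5   0.1 -39.9  -0.4]
slim_cell_nub [276.7, 249.8] 0.57 [ 0.4911 -0.2009  0.0919]
slim_cell_nub [276.8, 318.9] 0.38 [ 0.4941 -0.1443  0.0628]
205 29.6 30.5 | 208 28.9 34.0 | 211 27.9 36.3 | 214 26.5 36.4 | 217 24.8 35.5 | 220 22.8 34.0 | 223 21.7 35.4 | 226 19.8 34.0 | 229 8.3 1.7 | 232 6.5 2.2 | 235 4.0 0.4 | 238 14.1 35.5 | 241 13.4 37.9 | 244 11.8 37.9 | 247 11.4 40.8 | 250 11.3 44.5 | 253 9.9 44.7 | 256 9.0 46.1 | 259 8.2 47.7 |
```

View pics/w10.png

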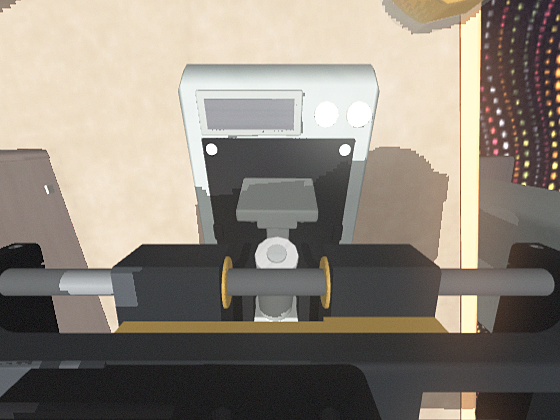

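View pics/s10.png

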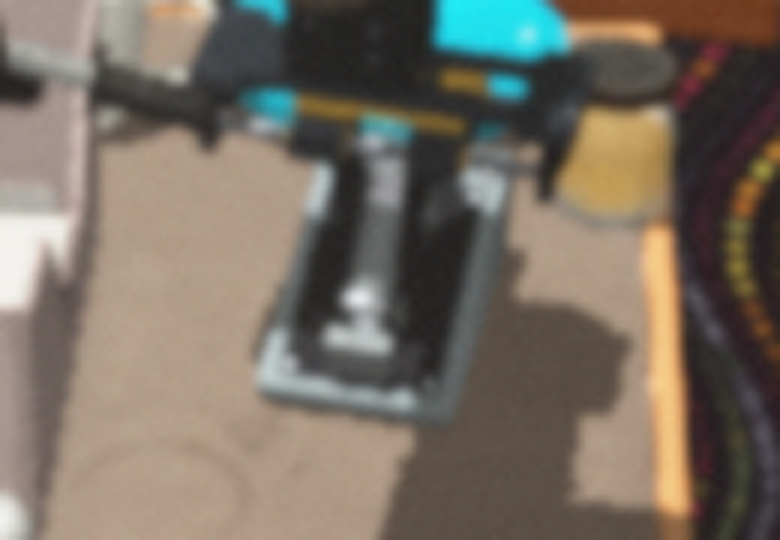

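```bash
python3 -m creep '[[0,0,1.5,-0.5,0],[0,0,2.8,-1,0],[0,0,2.1,-3,0],[0,0,1.4,-5,0],[0,0,0.7,-7,0],[0,0,0,-9,0],[0,0,-0.4,-10,0],[0,0,-0.4,-10,0]]'
python3 look.py w11 slim_cell_nub;python3 ang.py w11 0
python3 - <<'E'
from h import *
c=capture("side"); cv2.imwrite("pics/s11.png",cv2.resize(c["image"][140:230,235:365],None,fx=6,fy=6,interpolation=cv2.INTER_CUBIC))
E
```

```text
time_s: 17.35
tcp_pos: [0.4923, -0.1817, 0.0674]
ee_rot: [[0.019, -0.999, 0.046], [-0.003, 0.046, 0.999], [-1.0, -0.019, -0.002]]
wrist_force: [0.8, -5.2, 6.5]
gripper_width: 0.232
17.4 [ 0.4923 -0.1817  0.0674] [[0.019, -0.999, 0.046], [-0.003, 0.046, 0.999], [-1.0, -0.019, -0.002]] [ 0.487 -0.251  0.211] [ -2.5  23.4 -26.9   0.2 -38.6  -0.4]
slim_cell_nub [277.3, 243.8] 0.85 [ 0.4911 -0.2042  0.0809]
205 31.6 26.4 | 208 30.6 28.3 | 211 29.5 29.9 | 214 28.9 33.3 | 217 28.2 35.8 | 220 26.8 35.8 | 223 25.4 35.7 | 226 23.5 34.3 | 229 22.4 35.2 | 232 20.6 34.1 | 235 18.8 33.2 | 238 15.4 27.5 | 241 14.8 30.2 | 244 13.8 31.6 | 247 13.1 33.7 | 250 12.4 35.8 | 253 11.4 37.0 | 256 9.7 36.6 | 259 8.3 36.7 |
```

View pics/w11.png

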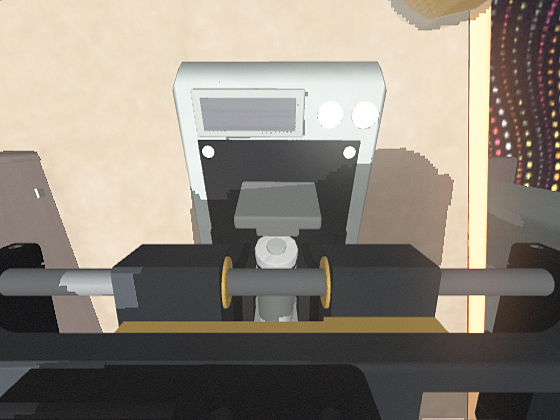

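View pics/s11.png

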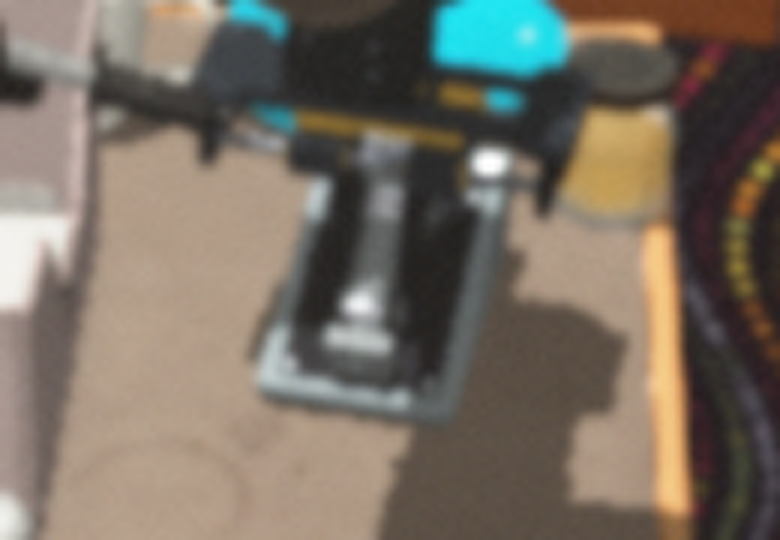

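```bash
python3 -m creep '[[0,-0.4,0.3,-1.5,0],[0,-0.4,0,-3,0],[0,-0.4,-0.6,-4.5,0],[0,-0.4,-1.1,-6,0],[0,-0.4,-1.6,-7.2,0],[0,-0.4,-1.8,-7.8,0],[0,-0.4,-1.8,-7.8,0],[0,-0.4,-1.8,-7.8,0]]'
python3 look.py w12 slim_cell_nub;python3 ang.py w12 0
python3 - <<'E'
from h import *
c=capture("side"); cv2.imwrite("pics/s12.png",cv2.resize(c["image"][140:230,235:365],None,fx=6,fy=6,interpolation=cv2.INTER_CUBIC))
E
```

```text
time_s: 18.3
tcp_pos: [0.492, -0.184, 0.0604]
ee_rot: [[0.02, -0.999, 0.046], [-0.004, 0.046, 0.999], [-1.0, -0.02, -0.003]]
wrist_force: [0.4, -5.8, 5.9]
gripper_width: 0.232
18.35 [ 0.4921 -0.184   0.0604] [[0.02, -0.999, 0.046], [-0.004, 0.046, 0.999], [-1.0, -0.02, -0.003]] [ 0.487 -0.254  0.204] [ -2.7  24.  -27.3   0.3 -37.6  -0.1]
slim_cell_nub [276.8, 238.6] 0.75 [ 0.4907 -0.2127  0.0845]
205 34.1 20.4 | 208 33.0 21.9 | 211 32.4 25.5 | 214 31.5 27.5 | 217 30.5 29.1 | 220 29.8 31.3 | 223 29.3 34.6 | 226 28.2 35.6 | 229 27.1 36.2 | 232 25.1 34.2 | 235 24.3 35.9 | 238 22.4 34.3 | 241 20.9 34.1 | 244 19.3 33.6 | 247 15.6 27.3 | 250 13.7 26.4 | 253 13.3 29.1 | 256 12.2 30.0 | 259 10.9 30.5 |
```

View pics/w12.png

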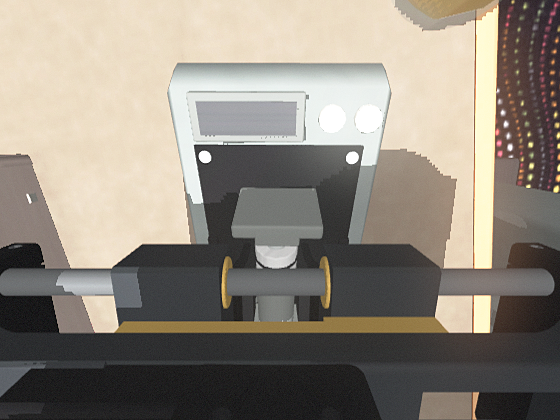

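View pics/s12.png

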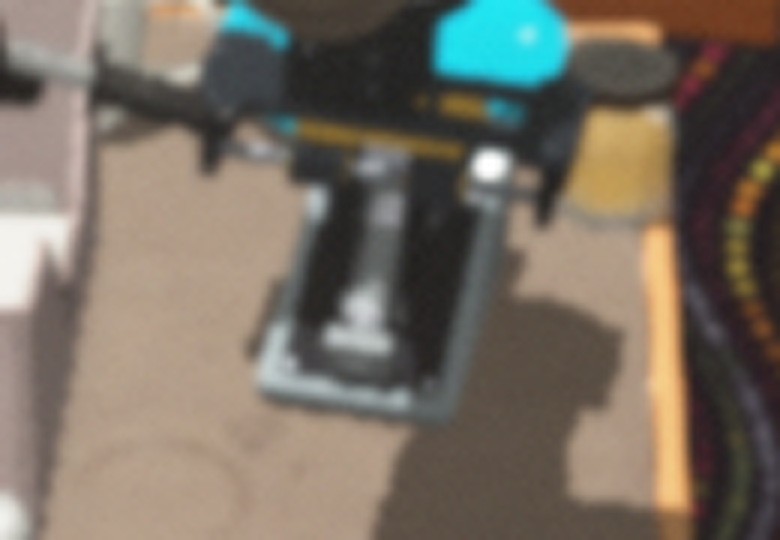

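```bash
python3 -m creep '[[0,-0.4,-0.5,-1,0],[0,-0.4,-0.7,-2,0],[0,-0.4,-0.7,-2.5,0],[0,-0.4,-0.7,-2.5,0],[0,-0.4,-0.7,-2.5,0],[0,-0.4,-0.7,-2.5,0],[0,-0.4,-0.7,-2.5,0],[0,-0.4,-0.7,-2.5,0]]'
python3 look.py w13 slim_cell_nub
python3 - <<'E'
from h import *
import pickle
c=pickle.load(open("w13.pkl","rb"))
O=np.array([.492,-.1902,.049]);ux=np.array([-.049,-.9988,0])
cv2.imwrite("pics/w13c.png",cv2.resize(c["image"][175:275,220:340],None,fx=6,fy=6,interpolation=cv2.INTER_CUBIC))
for v in range(225,272,2):
    r=[]
    for u in (268,272,276,280,284):
        p=px2w(c,u,v);s=(p-O)@ux*1000;z=(p[2]-.049)*1000
        r.append((s*.9397+z*.342,-s*.342+z*.9397))
    print(v,np.round(np.median(r,0),1),end="|")
E
```

```text
time_s: 19.25
tcp_pos: [0.492, -0.1852, 0.0589]
ee_rot: [[0.02, -0.999, 0.045], [-0.005, 0.045, 0.999], [-1.0, -0.021, -0.004]]
wrist_force: [-1.0, -5.7, 7.3]
gripper_width: 0.228
19.3 [ 0.492  -0.1852  0.0589] [[0.02, -0.999, 0.045], [-0.005, 0.045, 0.999], [-1.0, -0.021, -0.004]] [ 0.487 -0.255  0.202] [ -2.8  24.2 -27.4   0.3 -37.3  -0.1]
slim_cell_nub [276.5, 238.5] 0.77 [ 0.4907 -0.2143  0.084 ]
225 [38.9 20.6]|227 [39.1 22.4]|229 [38.7 23.3]|231 [38.6 24.5]|233 [37.7 24.7]|235 [36.6 24.7]|237 [35.2 24.3]|239 [34.2 24.4]|241 [33.5 25. ]|243 [32.3 24.9]|245 [30.9 24.5]|247 [30.2 25.1]|249 [29.2 25.2]|251 [22.9 19.4]|253 [22.6 20.5]|255 [22.6 21.8]|257 [22.  22.5]|259 [21.2 23. ]|261 [20.1 23.1]|263 [18.3 22.6]|265 [17.1 22.7]|267 [16.3 23.2]|269 [52.3 60.7]|271 [52.2 61.5]|
```

View pics/w13c.png

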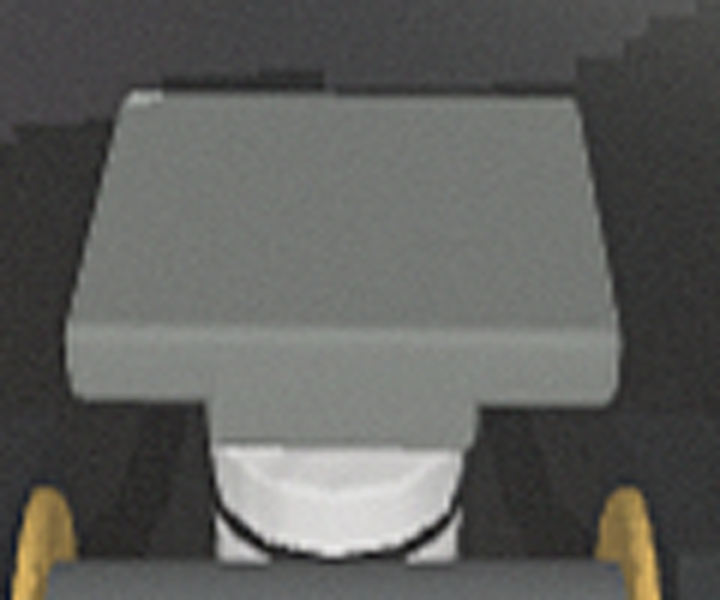

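```bash
cat > m.py <<'E'
from h import *
import pickle,sys
c=pickle.load(open(sys.argv[1]+".pkl","rb"))
O=np.array([.492,-.1902,.049]);ux=np.array([-.049,-.9988,0])
for v in range(235,272,2):
    r=[]
    for u in (268,272,276,280,284):
        p=px2w(c,u,v);s=(p-O)@ux*1000;z=(p[2]-.049)*1000
        r.append((s*.9397+z*.342,-s*.342+z*.9397))
    print(v,np.round(np.median(r,0),1),end="|")
E
python3 -m creep '[[0,-0.4,-0.3,-1.5,0],[0,-0.4,-0.6,-3,0],[0,-0.4,-0.6,-4,0],[0,-0.4,-0.6,-4,0],[0,-0.4,-0.6,-4,0],[0,-0.4,-0.6,-4,0],[0,-0.4,-0.6,-4,0],[0,-0.4,-0.6,-4,0]]'
python3 look.py w14 slim_cell_nub; python3 m.py w14
```

```text
time_s: 20.15
tcp_pos: [0.4921, -0.1857, 0.0581]
ee_rot: [[0.022, -0.999, 0.044], [-0.005, 0.044, 0.999], [-1.0, -0.022, -0.004]]
wrist_force: [-4.8, 2.0, 23.5]
gripper_width: 0.229
20.2 [ 0.4921 -0.1857  0.0582] [[0.022, -0.999, 0.044], [-0.005, 0.044, 0.999], [-1.0, -0.022, -0.004]] [ 0.487 -0.255  0.202] [ -2.8  24.2 -27.4   0.4 -37.1  -0. ]
slim_cell_nub [276.3, 234.7] 0.82 [ 0.4907 -0.2168  0.0845]
235 [37.2 24.6]|237 [36.3 24.7]|239 [35.6 25. ]|241 [34.4 25. ]|243 [33.1 24.7]|245 [32.5 25.4]|247 [30.6 24.5]|249 [30. 25.]|251 [28.2 24.3]|253 [23.  19.8]|255 [23.2 21.4]|257 [22.6 22.1]|259 [20.7 21.5]|261 [19.8 21.8]|263 [18.3 21.5]|265 [17.6 22.2]|267 [16.2 22.1]|269 [52.3 59.8]|271 [52.6 60.9]|
```

```bash
python3 -m creep '[[0,-0.4,-0.8,-2.4,0],[0,-0.4,-1.6,-2.1,0],[0,-0.4,-2.4,-1.8,0],[0,-0.4,-3.2,-1.5,0],[0,-0.4,-4.0,-1.2,0],[0,-0.4,-5.0,-0.8,0],[0,-0.4,-6,-0.5,0],[0,-0.4,-6,-0.5,0]]'
python3 look.py w15 slim_cell_nub; python3 m.py w15
python3 - <<'E'
from h import *
import pickle
c=pickle.load(open("w15.pkl","rb"))
cv2.imwrite("pics/w15c.png",cv2.resize(c["image"][175:275,220:340],None,fx=6,fy=6,interpolation=cv2.INTER_CUBIC))
E
```

```text
time_s: 21.05
tcp_pos: [0.492, -0.1889, 0.0594]
ee_rot: [[0.023, -0.999, 0.044], [-0.002, 0.044, 0.999], [-1.0, -0.023, -0.001]]
wrist_force: [-2.4, 12.7, 16.6]
gripper_width: 0.234
21.1 [ 0.492  -0.1889  0.0594] [[0.023, -0.999, 0.044], [-0.003, 0.044, 0.999], [-1.0, -0.023, -0.002]] [ 0.486 -0.259  0.203] [ -3.3  24.2 -27.1   0.1 -37.4   0.7]
235 [38.7 21.8]|237 [38.8 23.2]|239 [38.1 23.8]|241 [37.7 24.8]|243 [36.4 24.4]|245 [35.1 24.3]|247 [34.2 24.5]|249 [33.3 24.7]|251 [32.6 25.3]|253 [31.1 25. ]|255 [29.5 24.6]|257 [28.6 24.8]|259 [25.  22.3]|261 [23.3 21.7]|263 [22.  21.7]|265 [20.7 21.8]|267 [19.8 22.2]|269 [55.8 59.5]|271 [56.  60.6]|
```

View pics/w15c.png

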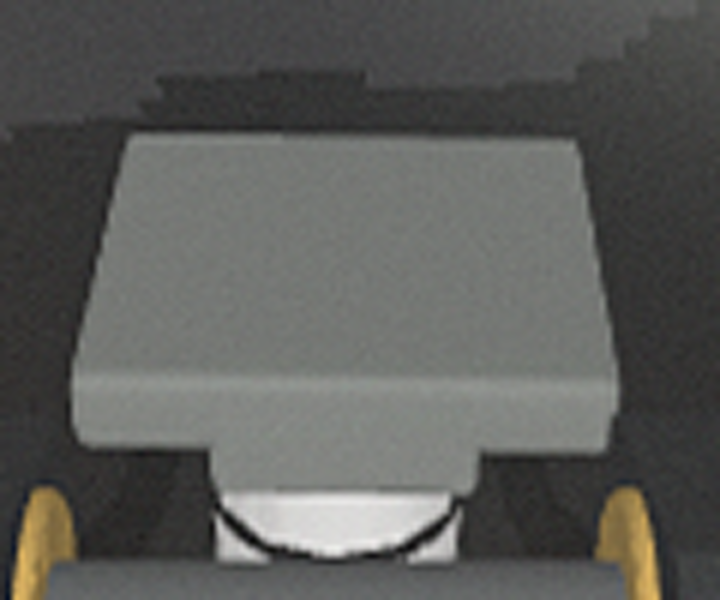

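```bash
python3 -m creep '[[0,-0.4,-1,0.4,0],[0,-0.4,-2,0.6,0],[0,-0.4,-3,0.8,0],[0,-0.4,-4,1,0],[0,-0.4,-4.5,1.2,0],[0,-0.4,-4.5,1.2,0],[0,-0.4,-4.5,1.2,0],[0,-0.4,-4.5,1.2,0]]'
python3 look.py w16 slim_cell_nub; python3 m.py w16
python3 - <<'E'
from h import *
import pickle
c=pickle.load(open("w16.pkl","rb"))
cv2.imwrite("pics/w16c.png",cv2.resize(c["image"][175:275,220:340],None,fx=6,fy=6,interpolation=cv2.INTER_CUBIC))
E
```

```text
time_s: 21.95
tcp_pos: [0.4918, -0.191, 0.0604]
ee_rot: [[0.023, -0.999, 0.045], [0.001, 0.045, 0.999], [-1.0, -0.023, 0.002]]
wrist_force: [1.0, 12.1, 7.3]
gripper_width: 0.232
22.0 [ 0.4917 -0.191   0.0605] [[0.023, -0.999, 0.045], [0.001, 0.045, 0.999], [-1.0, -0.023, 0.002]] [ 0.486 -0.261  0.204] [ -3.7  24.2 -26.8  -0.2 -37.7   1.2]
235 [38.9 19.3]|237 [38.8 20.7]|239 [39.1 22.3]|241 [38.7 23.2]|243 [38.3 24.1]|245 [37.7 24.8]|247 [36.1 24.2]|249 [35.5 24.9]|251 [34.2 24.7]|253 [33.4 25.1]|255 [31.8 24.6]|257 [31.  25.1]|259 [29.4 24.7]|261 [27.  23.5]|263 [25.1 22.8]|265 [23.9 22.8]|267 [22.2 22.5]|269 [58.2 59.6]|271 [58.6 60.9]|
```

View pics/w16c.png

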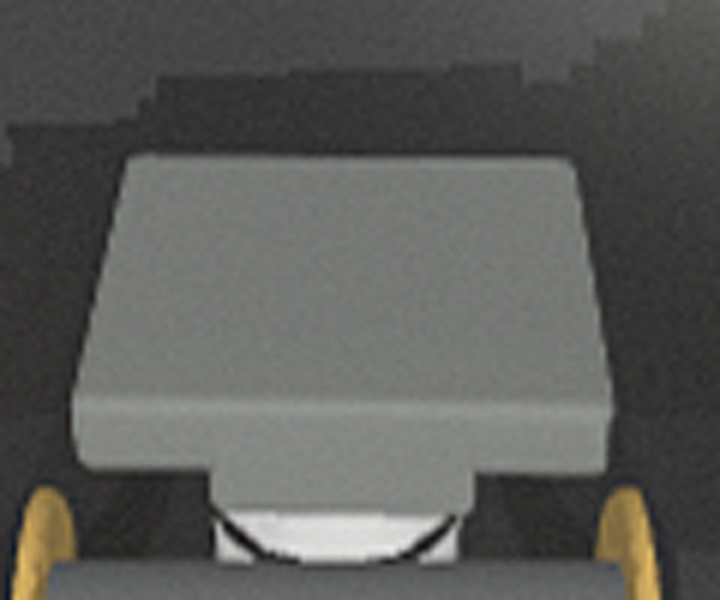

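```bash
python3 -m creep '[[0,0,-0.5,-0.5,0],[0.33,0,-0.5,-0.5,0],[0.33,0,-0.5,-0.5,0],[0.33,0,-0.5,-0.5,0],[0.33,0,-0.5,1.5,0],[0.33,0,-0.5,3.5,0],[0.33,0,-0.5,5,0],[0.33,0,-0.5,5,0]]'
python3 look.py w17 slim_cell_nub; python3 m.py w17
python3 - <<'E'
from h import *
import pickle
c=pickle.load(open("w17.pkl","rb"))
cv2.imwrite("pics/w17c.png",cv2.resize(c["image"][175:275,220:340],None,fx=6,fy=6,interpolation=cv2.INTER_CUBIC))
c=capture("side"); cv2.imwrite("pics/s17.png",cv2.resize(c["image"][140:230,235:365],None,fx=6,fy=6,interpolation=cv2.INTER_CUBIC))
E
```

```text
time_s: 22.85
tcp_pos: [0.4907, -0.1916, 0.065]
ee_rot: [[0.021, -0.999, 0.046], [0.001, 0.046, 0.999], [-1.0, -0.021, 0.002]]
wrist_force: [0.3, 0.5, -0.5]
gripper_width: 0.328
22.9 [ 0.4909 -0.1916  0.065 ] [[0.021, -0.999, 0.046], [0.001, 0.046, 0.999], [-1.0, -0.021, 0.002]] [ 0.485 -0.262  0.208] [ -3.7  23.8 -26.6  -0.2 -38.4   1.3]
235 [38.6 20.3]|237 [38.9 22. ]|239 [39.  23.7]|241 [38.6 24.6]|243 [37.2 24.4]|245 [36.7 25.1]|247 [35.3 24.8]|249 [33.8 24.5]|251 [33.2 25.1]|253 [31.7 24.9]|255 [30.2 24.5]|257 [29.2 24.9]|259 [26.1 23. ]|261 [24.9 23. ]|263 [23.7 23.1]|265 [22.  22.8]|267 [20.9 23. ]|269 [60.6 64. ]|271 [60.4 64.5]|
```

View pics/w17c.png

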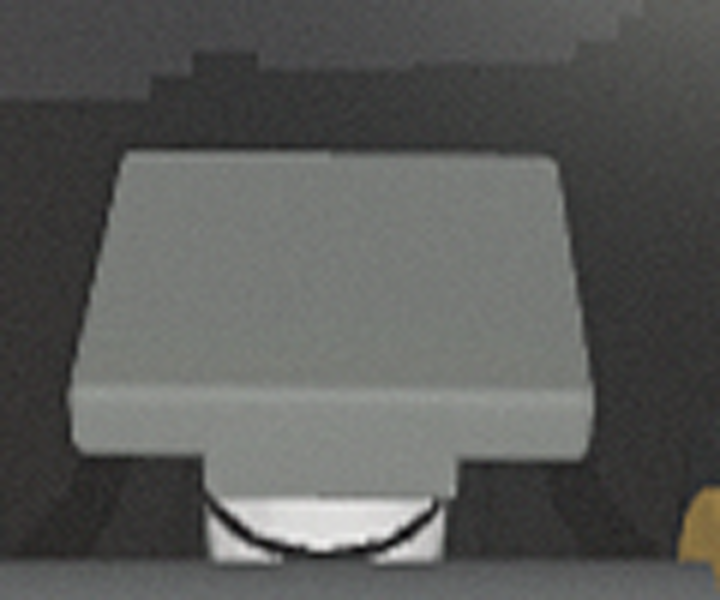

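View pics/s17.png

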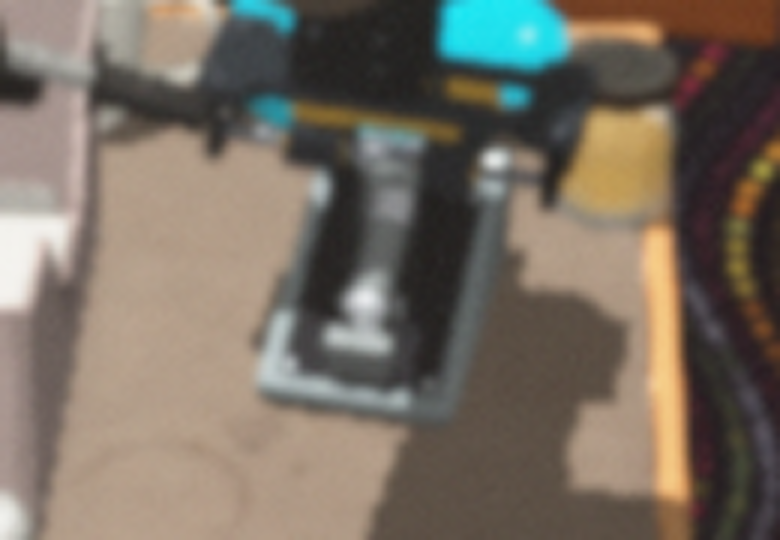

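```bash
python3 -m creep '[[0,0,0,0,0],[0,0,0,0,0],[0,0,0,0,0],[0,0,1.4,-0.5,0],[0,0,1.9,-2,0],[0,0,1.2,-3.5,0],[0,0,0.5,-5,0],[0,0,0.5,-5,0]]'
python3 look.py w18 slim_cell_nub; python3 m.py w18
```

```text
time_s: 23.8
tcp_pos: [0.4918, -0.191, 0.0619]
ee_rot: [[0.023, -0.999, 0.045], [0.0, 0.045, 0.999], [-1.0, -0.023, 0.001]]
wrist_force: [-3.1, -0.4, 12.2]
gripper_width: 0.229
23.85 [ 0.4918 -0.1911  0.0619] [[0.023, -0.999, 0.045], [0.0, 0.045, 0.999], [-1.0, -0.023, 0.001]] [ 0.486 -0.261  0.205] [ -3.7  24.  -26.8  -0.2 -37.9   1.2]
235 [39.1 20.2]|237 [39.  21.5]|239 [39.1 23. ]|241 [38.5 23.7]|243 [38.  24.5]|245 [37.1 24.8]|247 [35.9 24.8]|249 [35.4 25.4]|251 [33.5 24.6]|253 [32.5 24.8]|255 [31.3 24.8]|257 [30.1 24.8]|259 [28.7 24.8]|261 [23.  20.1]|263 [20.9 19.2]|265 [20.5 20.2]|267 [19.2 20.1]|269 [59.  61.3]|271 [58.7 61.8]|
```

```bash
python3 -m creep '[[0,0,-1.2,-1.1,0],[0,0,-2.4,-0.7,0],[0,0,-3.6,-0.3,0],[0,0,-4.2,-0.1,0],[0.4,0,-4.2,-0.1,0],[0.4,0,-4.2,-0.1,0],[0.4,0,-4.2,0.3,0],[0.4,0,-4.2,0.3,0]]'
python3 look.py w19 slim_cell_nub; python3 m.py w19
python3 - <<'E'
from h import *
import pickle
c=pickle.load(open("w19.pkl","rb"))
cv2.imwrite("pics/w19c.png",cv2.resize(c["image"][175:275,220:340],None,fx=6,fy=6,interpolation=cv2.INTER_CUBIC))
E
```

```text
time_s: 24.7
tcp_pos: [0.4927, -0.1952, 0.0625]
ee_rot: [[0.025, -0.999, 0.045], [0.0, 0.045, 0.999], [-1.0, -0.025, 0.001]]
wrist_force: [2.8, 1.5, 3.0]
gripper_width: 0.388
24.75 [ 0.4928 -0.1952  0.0625] [[0.026, -0.999, 0.045], [0.0, 0.045, 0.999], [-1.0, -0.026, 0.001]] [ 0.487 -0.265  0.206] [ -4.1  24.1 -26.5  -0.2 -37.9   1.7]
235 [39.1 14.2]|237 [38.7 15.2]|239 [38.9 17. ]|241 [38.8 18.2]|243 [38.6 19.5]|245 [38.8 21.2]|247 [38.9 22.6]|249 [38.9 23.9]|251 [38.3 24.7]|253 [37.5 25. ]|255 [36.  24.6]|257 [35.3 25.3]|259 [33.4 24.7]|261 [32.9 25.4]|263 [31.6 25.3]|265 [29.6 24.5]|267 [28.3 24.6]|269 [62.7 60.1]|271 [63.1 61.3]|
```

View pics/w19c.png

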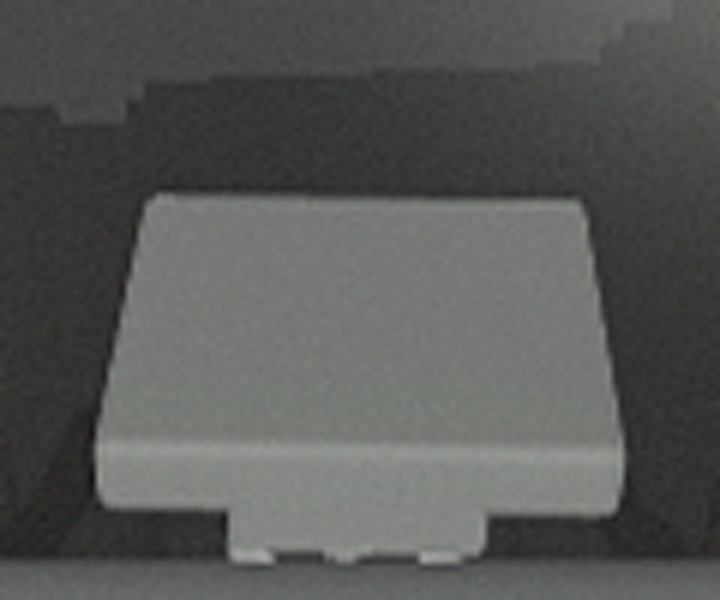

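Retreat straight up and check the seating from a clear view.

```bash
python3 -m creep '[[0.4,0,0,4,0],[0.4,0,0,12,0],[0.4,0,5,25,0],[0.4,0,10,45,0],[0.4,0,25,75,0],[0.4,0,45,105,0],[0.4,0,60,130,0],[0.4,0,60,130,0]]'
python3 look.py w20 slim_cell_nub slim_cell_center lip_edge bay spring_wall
```

```text
time_s: 25.6
tcp_pos: [0.4945, -0.1341, 0.1974]
ee_rot: [[0.034, -0.999, 0.042], [-0.0, 0.042, 0.999], [-0.999, -0.034, 0.001]]
wrist_force: [0.3, -0.4, -0.1]
gripper_width: 0.402
25.65 [ 0.4932 -0.1345  0.1952] [[0.03, -0.999, 0.043], [0.0, 0.043, 0.999], [-1.0, -0.03, 0.002]] [ 0.488 -0.204  0.341] [  3.   12.6 -20.4   0.1 -55.3  -5.5]
slim_cell_nub [281.4, 123.4] 0.81 [ 0.491  -0.2176  0.0848]
slim_cell_center [281.2, 162.0] 0.69 [ 0.4926 -0.1846  0.0688]
lip_edge [278.7, 134.0] 0.96 [ 0.4936 -0.2092  0.0823]
bay [281.2, 153.3] 0.96 [ 0.4923 -0.1925  0.072 ]
spring_wall [282.4, 209.9] 0.87 [ 0.4936 -0.1337  0.0461]
```

View pics/w20.png

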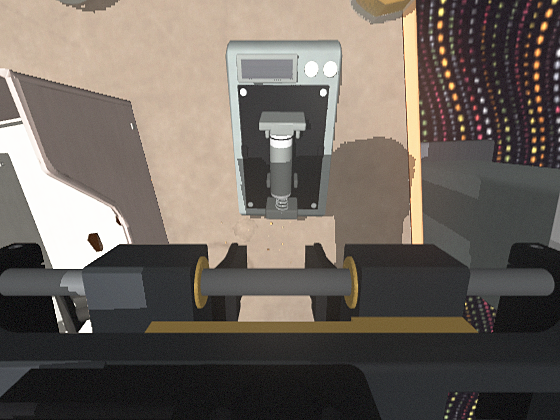

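```bash
python3 - <<'E'
from h import *
import pickle
c=pickle.load(open("w20.pkl","rb"))
cv2.imwrite("pics/w20c.png",cv2.resize(c["image"][100:225,230:335],None,fx=5,fy=5,interpolation=cv2.INTER_CUBIC))
O=np.array([.492,-.1902,.049]);ux=np.array([-.049,-.9988,0])
P=np.array([px2w(c,u,v) for v in range(105,222) for u in range(240,325)])
s=(P-O)@ux*1000;z=(P[:,2]-.049)*1000;X=s*.9397+z*.342;Z=-s*.342+z*.9397;Y=(P-O)@np.array([.9988,-.049,0])*1000
for x0 in range(-54,40,4):
    m=(abs(X-x0)<1.5)&(Z>11)&(abs(Y)<16)
    if m.sum()>3: print(x0,m.sum(),"Ztop",np.percentile(Z[m],90).round(1),"Y",np.percentile(Y[m],[2,98]).round(1))
m=(abs(Z+10)<1.5)&(abs(Y)>14)&(abs(Y)<28);print("case",np.median(Z[m]),m.sum())
for n in ["side"]:
    d=capture(n);print([(np.round(q["centre"],1),q["confidence"],np.round(px2w(d,*q["centre"]),3)) for q in mark_of(d,"fat_cell_center")[:2]])
E
```

```text
-54 112 Ztop 17.3 Y [-14.4  14.7]
-50 16 Ztop 16.8 Y [-5.9  5.3]
-46 15 Ztop 16.5 Y [-5.5  5.6]
-42 11 Ztop 17.1 Y [-3.5  3.3]
-38 28 Ztop 19.8 Y [-7.6 10. ]
-34 50 Ztop 20.5 Y [-8.6 10.6]
-30 52 Ztop 20.9 Y [-8.5 11.6]
-26 55 Ztop 20.7 Y [-8.4 11.6]
-22 55 Ztop 20.5 Y [-8.3 11.4]
-18 61 Ztop 20.7 Y [-9.  11.2]
-14 62 Ztop 20.6 Y [-8.9 11.3]
-10 64 Ztop 20.5 Y [-9.  11.2]
-6 63 Ztop 20.5 Y [-8.9 11.1]
-2 62 Ztop 20.4 Y [-8.8 11.1]
2 66 Ztop 20.6 Y [-8.4 11. ]
6 67 Ztop 20.7 Y [-8.6 10.6]
10 72 Ztop 20.6 Y [-8.5 10.8]
14 75 Ztop 20.3 Y [-8.4 10.8]
18 71 Ztop 20.3 Y [-8.3 10.8]
22 74 Ztop 20.3 Y [-8.7 11.2]
26 31 Ztop 20.5 Y [-4.9 10.6]
30 76 Ztop 25.7 Y [-9.6  9.1]
34 132 Ztop 25.6 Y [-15.4  15.4]
38 273 Ztop 25.1 Y [-15.3  15.6]
case -9.74983551736592 2402
[(array([268.3, 288.9]), 0.57, array([0.495, 0.256, 0.043]))]
```

View pics/w20c.png

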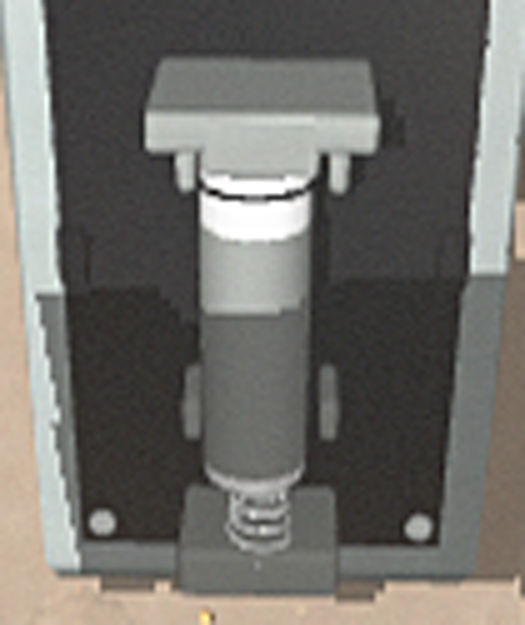

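```bash
python3 -c "
from station import *
print(finish_job()); s=sense(); print(s['time_s'],s['wrist_force'])"
```

```text
the job is handed in; nothing more can be done
None
the job is handed in; nothing more can be done
```

The slim cell is in the battery bay, lying flat and held under the lip. I handed the job in at about 25.7 s of the 35 s allowed. No verdict came back, and the last script's final state read was refused after hand-in.

**What I did**
- I gripped the slim cell from the rack. I had to put it back and grip it again with the wrist turned half round, because the first grip would have run the last joint to its limit over the timer.
- I raised the button end by pressing the cell against the lip wall, then pushed the flat end into the spring. Image and force estimates put the spring at about 8 mm in with the button tip near z = 38 mm of the bay.
- I rolled the button end down. The fingers reached the timer's case too early, and the cell's end caught on the lip face. I let go, gripped the cell about 5 mm higher, pressed it down and slid it under the lip, then released it and drew clear.

**Last checks**
- **Height:** the top of the cell was level along its length, at z = 20.3 to 20.9 mm of the bay. A fully seated cell should read 21 mm, and this camera measures about 0.5 mm low.
- **Position:** the flat end was at about x = -38 mm, which means the spring is in by about 6 mm. The button is hidden under the lip, so I could not see it against the wall.
- **Sideways:** the cell lies about 1 mm off the centre line, between the cheeks.
- **Fat cell:** still in the rack, by the side camera within about 3 mm of its first reading.
- **Robot:** wrist force was about 0.5 N or less and the gripper was clear of the timer.

I did not measure the breakfast things again. I saw no contact with them during the moves.

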